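Pull the heads off a push-button station

ROBOT

A 6-joint arm with a two-finger parallel gripper is mounted at the origin on a cart in front of the work surface, level with it; the furniture and walls round the work are solid. World frame = base frame: x ahead of the robot, y to its left, z up, the work surface at z = 0. Lengths are in m, angles in rad, forces in N, time in s.
With the tool pointing down it reaches from about 0.325 to 0.9 m from the base axis. Payload 6.1 kg.
Tool frame: the origin (TCP) lies midway between the tips of the shut fingers; the grasp point (between the pads) lies 19 mm behind it; z points along the fingers, y is the line along which they close (so a half turn about z gives the same grasp; the last joint's range is limited). The gripper opens to 87 mm and grips with 3 to 60 N. Pads are 19 mm wide; open, the fingers measure 117 mm over their backs; the gripper's body (75 mm by 190 mm) begins 51 mm behind the grasp point.
Start: joints at [1.052, 0.22, 1.526, -0, 1.395, -0.126], TCP at [0.239, 0.577, 0.223] pointing down, gripper open.
Joint ranges: [-2.98, 2.98], [-0.91, 2.08], [0.09, 2.57], [-1.24, 4.39], [0.2, 2.65], [-2.68, 2.68]. Speed limits (rad/s): [2.57, 2.57, 3.01, 3.14, 3.14, 3.14].

INTERFACE

Orientations are given as a unit quaternion [x, y, z, w].
In Python, from plant import robot gives the robot as it stands.
- The arm moves only by the tool carry_out, never from a script. Its arguments are lists of equal length, an entry for each row: "xyz": the shift along the tool's x, y, z as a fraction of full scale, a list of three; "rot": the turn, a rotation vector about the tool's x, y, z as a fraction of full scale, a list of three. In form: {"xyz": [[x, y, z], ...], "rot": [[wx, wy, wz], ...]}. A call has 1 to 5 rows; each row shifts and turns the commanded pose from where the row before left it, along the tool's axes as they then stand; what a row does not reach is not made up. Full scale, the value 1, is 0.04 m for a shift and 5 degrees for a turn. A row lasts 1/10 s, in which the tool goes at most 50 mm and 8.59 degrees, less where a joint would pass 70% of its speed; a pose out of reach is approached as far as the arm can. A call with a number of a shift or a turn outside -1 to 1 is refused whole. A call with a gripper value outside its range is refused whole. "fingers" is the opening, from -1 (shut) to 1 (fully open), set as the call begins (left out, the last holds). The fingers move at their own pace and stop on an object; "grip_force" is the grip in N (left out, the last holds). Time passes only in rows, so rows that do not move let the fingers close. It gives the time, the measured TCP pose, the force, the opening and the grip force at its end, in the units of the state.
- robot.get_state(): the state, without advancing time (a new reading comes with each control period).
- robot.read_camera(name): name is "side" or "top"; returns (picture, depth): 400x640x3 uint8, red, green, blue; 400x640 float32, m along the optical axis (not along the pixel's ray), 0 where there is no reading.
- robot.get_calibration(name): a dict with "camera_matrix" (3x3 intrinsics, pixels), "R" (3x3) and "t" (3): a world point X has camera coordinates R X + t. Camera axes: x right, y down, z forward; pixel columns grow to the right and rows downward; lengths in m; the calibration is good to about 2 mm. A picture is of the moment at which its call begins. get_calibration takes no time and is no camera call.
- robot.job_done(): hands the job in; it is judged then, once.
The state is a dict: "time": time; "joint_positions": joint angles; "qvel": joint speeds; "tau": joint torques, N m; "tcp_pos": TCP position; "orientation": TCP orientation; "wrist_force": force on the tool from outside, world axes, zero at the start; "moment": the same for the moment, N m; "opening": opening from 0.0 (shut) to 1.0 (fully open); "finger_force": force on a finger pad.
Only numpy, scipy, OpenCV 4.12 (cv2) and the standard library are available. Lean on these libraries where they do the work, as an engineer would, in place of code of your own. Each camera call takes 0.05 s, during which the arm holds its last target. There are 200 camera calls.

TASK

The control station on the bench is to be refurbished. Pull the parts cabinet's top drawer out to its stop, then lift the cap puller over the rail of its rack and use it, held in the gripper, to pop every mushroom head still fitted off the station: hook it under the head and pull up, and keep the gripper and arm off the heads while they are on. Put every head in that drawer, stand the puller upright in the rack behind the rail again, push the drawer fully shut, and leave the other things where they are.

Things in the scene. Friction and masses are not known exactly. Their poses are not given: they have to be found in the camera images.
- cap0: Mushroom button head 1 of 4 alike (None if absent, its place already bare): black head on a grey stem, 50 mm long, 30 g. Origin on its axis, on the shoulder that sits on the station's cover plate; z points to the head. Head 40 mm across, flat underside 16 mm, domed top 28 mm above the origin; below the underside a neck 22 mm across; below the origin a snap stem 15 mm across, 22 mm long, ball-ended.
- cap1: Mushroom button head 2 (None if absent): same shape, size and origin as cap0.
- cap2: Mushroom button head 3 (None if absent): same shape, size and origin as cap0.
- cap3: Mushroom button head 4 (None if absent): same shape, size and origin as cap0.
- puller: Cap puller: steel stirrup 57 mm wide (y) under an upright wooden grip, 120 mm high, about 0.16 kg, stands by itself on its tongues. Origin at the centre of its underside, z up the grip, x out of its open side. Grip: flat-sided, z 48 to 120 mm, 20 mm thick across y, 28 mm along x. Bridge over the opening at z 38 to 43 mm.
- puller_slot (a point): Where a hooked head's axis stands in the puller: 1 mm behind its origin. Two tongues 4 mm thick (puller z 0 to 4 mm, x -22 to +22 mm) leave a 29 mm slot for a head's neck, flared at the open end; the head's rim passes between legs 49 mm apart and rests on the tongues, 4 mm up; its stem then hangs 34 mm below the puller's underside. Fully in, the rim meets the back web.
- station: Push-button control station: grey box with aluminium cover plate, lying on its back, fixed, 104 mm (x) by 300 mm (y); two glands stick out 24 mm at its +y end. Origin at the centre of its underside; cover plate's upper face at z = 58 mm. Four button places in a row along y. Its -x long side faces the robot and nothing stands before the heads there.
- seat0 (a point): Button place 1 (station x 0, y -99 mm): centre of its hole at the cover plate's face; a fitted head's origin lies here. A bezel 38 mm across stands 3 mm above the plate, so 13 mm (station z 61 to 74 mm) are free under a fitted head. Two spring detents hold the stem: about 12 N straight up frees it within 6 mm; the stem leaves the hole after 22 mm. Side play 1 mm.
- seat1 (a point): Button place 2 (station x 0, y -33 mm), as seat0; head 2 sits here.
- seat2 (a point): Button place 3 (station x 0, y 33 mm), as seat0; head 3 sits here.
- seat3 (a point): Button place 4 (station x 0, y 99 mm), as seat0; head 4 sits here.
- rack: Plywood tool rack, 120 mm (x) by 300 mm (y), fixed; -x is its front. Origin at the centre of its underside. Floor 18 mm up; inside x -50 to +50 mm, y -138 to +138 mm; ends 73 mm, back 78 mm high; along the front (x = -54 mm) an 8 mm steel retaining rail, its top 55 mm up. The puller stands in it beside other things.
- screw_carton: Brown carton of screws standing in the rack, 57 mm (x) by 92 mm (y, laid across the rack's depth), 64 mm high; origin at the centre of its underside. To be left alone.
- tape_measure: Yellow and black tape measure standing in the rack, 39 by 85 by 66 mm high; origin near the centre of its underside. To be left alone.
- sanding_block: Sanding block on the bench, 63 x 112 x 30 mm; origin at the centre of its underside. To be left alone.
- cabinet: Grey steel parts cabinet with two drawers, 210 mm deep (x), 220 mm wide (y), 176 mm high, fixed. Origin at the centre of its underside; drawers slide out along its -x axis.
- cabinet_drawer0: Its top drawer, the one to use. Origin at the centre of its underside (92 mm above the bench), axes as the cabinet's. Inside x -82 to +82 mm, y -89 to +89 mm; floor 6 mm, sides 62 mm, front board 71 mm above the origin (board x -103 to -88 mm). Its x relative to the cabinet is -1.5 mm shut and -143 mm at its stop, 142 mm out. Slides with about 1 N plus drag, stays where left.
- cabinet_drawer0_handle (a point): Middle of the top drawer's handle: a level steel bar 11 mm thick, 110 mm long along the cabinet's y axis, its centre 35 mm in front of the front board, 138 mm above the bench, 38 mm below the cabinet's top.
There are look-alikes about, which are no part of the job. Leave any blue or yellow look-alike of the puller alone.

How it is judged:
By the outcome, as a careful person would: the job done as asked, in the order asked, and still so for the second after the job is handed in, with the robot touching nothing.
Of cap0, cap1, cap2, cap3 only 3 to 4 are there at a start; the rules pass over those that are not, and their reading is None.
At some moment in a run one of sanding_block may be knocked a few centimetres aside while the robot is not near it.
Once in a run the grip may slacken for a moment while it holds something.
It also fails if it takes over 208 s, if anything falls off the work surface, if the arm or the gripper's body presses on something with over 40 N, if the wrist force passes 120 N, or if a joint passes its speed limit or range.

## Working session

There is one attempt and no reset: what is moved stays moved. The work goes in short steps, Python scripts to look and compute and a tool call to move; the robot and the scene stay as the last step left them, time stands still between calls to the robot, and variables do not carry over. Pictures are saved under pics/ and viewed, at most 14 in all, crops included, and the job is handed in when it is done.

Besides the shell and the picture viewer there is one more tool, called after ">>>" as name(argument=value, ...) on one line, values as JSON. carry_out: Moves the arm, as the interface text tells. Its arguments: {"type":"object","properties":{"xyz":{"type":"array"},"rot":{"type":"array"},"fingers":{"type":"number"},"grip_force":{"type":"number"}},"required":["xyz","rot"]}

```bash
ls; mkdir -p pics; cat > look.py <<'E'
from plant import robot
import cv2
def snap(n,f):
    a,d=robot.read_camera(n); cv2.imwrite(f'pics/{f}.png',a[:,:,::-1]); 
    import numpy as np; np.savez(f'pics/{f}.npz',a=a,d=d); return a,d
E
python3 - <<'E'
from look import *
for n in('top','side'):
    snap(n,n+'0'); c=robot.get_calibration(n); print(n,c)
print(robot.get_state())
E
```

```text
pics
top {'camera_matrix': array([[399.18893053,   0.        , 320.26766148],
       [  0.        , 399.18893053, 198.86119232],
       [  0.        ,   0.        ,   1.        ]]), 'R': array([[ 0.00342712, -0.99998911, -0.00316901],
       [-0.99354403, -0.00304564, -0.11340631],
       [ 0.11339542,  0.00353721, -0.99354364]]), 't': array([0.01401574, 0.54889034, 1.28637031])}
side {'camera_matrix': array([[437.24784909,   0.        , 316.80377612],
       [  0.        , 437.24784909, 194.6241713 ],
       [  0.        ,   0.        ,   1.        ]]), 'R': array([[-0.99463217, -0.1020374 , -0.01718204],
       [-0.05577153,  0.66852268, -0.74159758],
       [ 0.08715727, -0.73665854, -0.67062494]]), 't': array([0.52316528, 0.09765662, 1.16823258])}
{'time': 0.1, 'joint_positions': array([ 1.05191296e+00,  2.21155110e-01,  1.52750532e+00,  7.65827257e-06,
        1.39469309e+00, -1.26135917e-01]), 'qvel': array([-0.00121664,  0.00054648, -0.00096548,  0.0012104 , -0.00157247,
        0.00169991]), 'tau': array([ 5.76987186e-04, -4.95943344e+01, -3.88521302e+01,  7.02248910e-02,
        5.15160745e-02, -9.58239389e-05]), 'tcp_pos': array([0.23894657, 0.57691313, 0.22153723]), 'orientation': array([ 1.95114628e-01,  9.80780050e-01, -8.33842606e-04, -2.82625224e-04]), 'wrist_force': array([-1.14404907,  0.54634863,  0.15511054]), 'moment': array([0.01838345, 0.0282096 , 0.00475613]), 'finger_force': 0.0, 'opening': 1.0015174770778532}
```

View pics/top0.png

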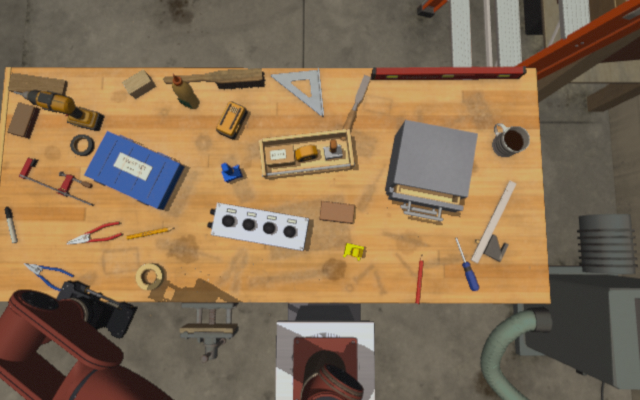

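View pics/side0.png

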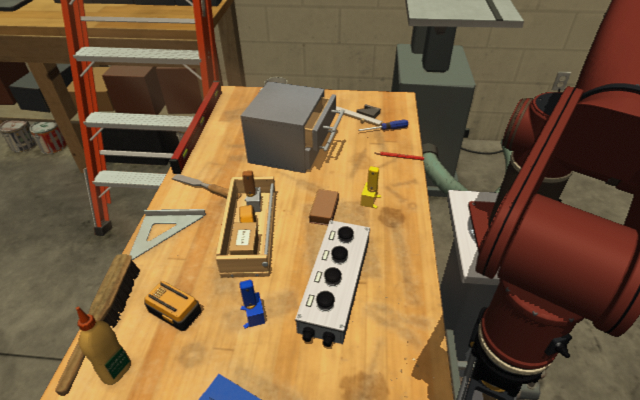

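Station with four heads in the top view at (229,222), (250,225), (269,228), (290,232). Three things could be the puller: steel/wood one in the rack, top (333,148) / side (250,190); blue, top (231,173); yellow, top (354,251). By the description I choose the one in the rack. I'll check it in a crop.

```bash
cat >> look.py <<'E'
import numpy as np
def ray(n,u,v):
    c=robot.get_calibration(n);K,R,t=c['camera_matrix'],c['R'],c['t']
    d=R.T@np.linalg.solve(K,np.array([u,v,1.])); return -R.T@t,d
def onz(n,u,v,z):
    o,d=ray(n,u,v); return o+d*(z-o[2])/d[2]
def cloud(n,d):
    c=robot.get_calibration(n);K,R,t=c['camera_matrix'],c['R'],c['t']
    v,u=np.mgrid[:400,:640]; P=np.stack([(u-K[0,2])/K[0,0]*d,(v-K[1,2])/K[1,1]*d,d],-1)-t
    P=P@R; P[d==0]=np.nan; return P
def proj(n,X):
    c=robot.get_calibration(n);p=c['camera_matrix']@(c['R']@np.array(X)+c['t']);return p[:2]/p[2]
E
python3 - <<'E'
from look import *
t=np.load('pics/top0.npz');s=np.load('pics/side0.npz')
f=lambda a,x,y,w,h,k:cv2.resize(np.ascontiguousarray(a[y:y+h,x:x+w,::-1]),(w*k,h*k),interpolation=cv2.INTER_CUBIC)
A=f(t['a'],200,110,100*2,150,4)
cv2.imwrite('pics/c_top.png',A)
B=f(s['a'],210,80,190,150,4); cv2.imwrite('pics/c_side.png',B)
P=cloud('top',t['d']);
def rect(mask,name):
    m=mask.astype(np.uint8);n,l,st,c=cv2.connectedComponentsWithStats(m)
    for i in range(1,n):
        if st[i,4]>25:
            Q=P[l==i]; r=cv2.minAreaRect((Q[:,:2]*1000).astype(np.float32)); print(name,c[i].round(1),st[i,4],'rect',np.round(r[0]),np.round(r[1]),round(r[2],1),'z',np.nanpercentile(Q[:,2],[5,50,95]).round(3))
Z=P[...,2];X=P[...,0];Y=P[...,1]
def reg(u0,u1,v0,v1):
    m=np.zeros(Z.shape,bool);m[v0:v1,u0:u1]=1;return m
rect(reg(200,320,195,255)&(Z>.045)&(Z<.064),'plate')
rect(reg(200,320,195,255)&(Z>.076),'heads')
rect(reg(255,360,120,185)&(Z>.045),'rackall')
rect(reg(255,360,120,185)&(Z>.09),'grip')
rect(reg(380,480,115,225)&(Z>.168),'cabtop')
rect(reg(380,480,180,225)&(Z>.1)&(Z<.168),'drawer')
rect(reg(310,360,195,228)&(Z>.015),'block')
rect(reg(215,250,155,190)&(Z>.015),'blue')
rect(reg(335,370,235,265)&(Z>.015),'yellow')
E
```

```text
plate [260.  226.1] 2535 rect [458. 210.] [302. 106.] 80.5 z [0.054 0.059 0.063]
heads [227.8 220.1] 125 rect [475. 307.] [37. 37.] 30.2 z [0.079 0.085 0.09 ]
heads [248.1 223.7] 123 rect [464. 244.] [35. 39.] 0.1 z [0.08  0.084 0.09 ]
heads [268.9 227.2] 126 rect [453. 177.] [36. 38.] 42.6 z [0.079 0.084 0.089]
heads [289.3 230.7] 121 rect [441. 112.] [38. 35.] 0.7 z [0.08  0.085 0.09 ]
rackall [297.7 150.7] 1838 rect [699.  63.] [122. 303.] 6.8 z [0.052 0.076 0.085]
rackall [332.9 149.7] 249 rect [704. -25.] [39. 57.] 8.9 z [0.056 0.063 0.139]
grip [333.1 144.9] 81 rect [709. -24.] [28. 19.] 2.7 z [0.096 0.136 0.141]
cabtop [435.7 157.8] 4832 rect [ 658. -327.] [221. 197.] 79.0 z [0.173 0.177 0.18 ]
drawer [424.8 201.6] 1073 rect [ 529. -301.] [220.  96.] 77.7 z [0.102 0.15  0.166]
block [336.8 211.6] 640 rect [508. -39.] [110.  63.] 83.1 z [0.025 0.031 0.035]
blue [230.4 171.8] 276 rect [634. 311.] [38. 58.] 21.5 z [0.026 0.045 0.121]
yellow [353.7 249.6] 209 rect [383. -93.] [57. 37.] 77.7 z [0.04  0.046 0.123]
```

View pics/c_side.png

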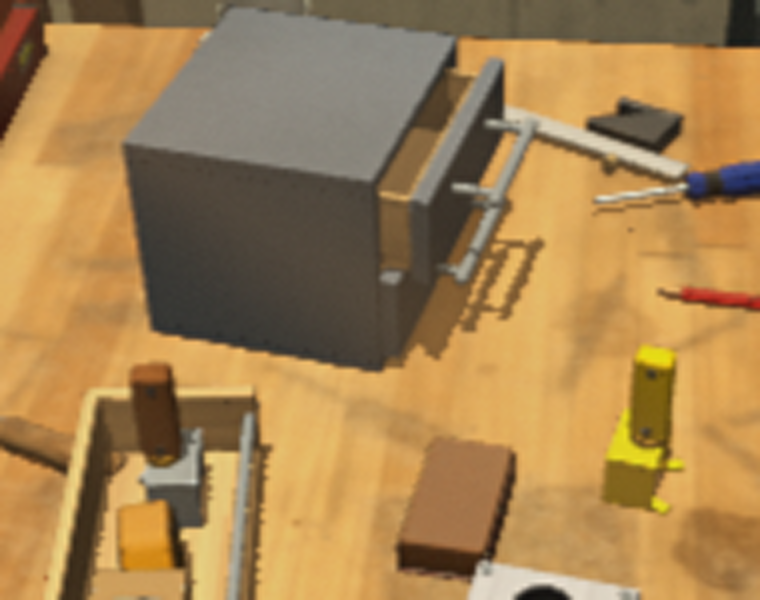

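View pics/c_top.png

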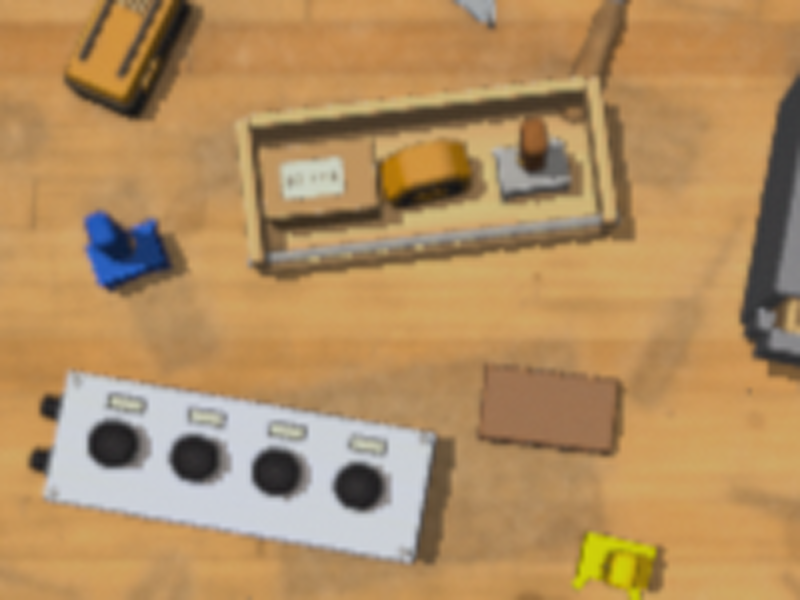

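The rack object is a grey steel stirrup with a brown wooden grip, at (250,190) side / (333,148) top, so it is the right puller; blue and yellow are decoys. The drawer is already slightly open. Next come the fine poses.

```bash
python3 - <<'E'
from look import *
np.set_printoptions(suppress=True,precision=3)
for n in('top','side'):
    q=np.load(f'pics/{n}0.npz');P=cloud(n,q['d']);X,Y,Z=P[...,0],P[...,1],P[...,2]
    box=lambda x0,x1,y0,y1,z0,z1:P[(X>x0)&(X<x1)&(Y>y0)&(Y<y1)&(Z>z0)&(Z<z1)]
    print(n)
    def mr(Q,s):
        if len(Q)<8: print(s,len(Q));return
        r=cv2.minAreaRect((Q[:,:2]*1000).astype(np.float32)); print(s,len(Q),np.round(r[0],1),np.round(r[1]),round(r[2],1),'medz',np.median(Q[:,2]))
    mr(box(.5,.8,-.5,-.15,.171,.183),'cabtop')
    mr(box(.4,.55,-.5,-.15,.127,.147),'handle')
    H=box(.4,.55,-.5,-.15,.120,.149); print(H[:,:2].min(0),H[:,:2].max(0))
    mr(box(.5,.6,-.5,-.15,.155,.168),'board')
    mr(box(.67,.74,-.06,.01,.128,.145),'griptop')
    mr(box(.66,.75,-.07,.02,.05,.068),'bridge')
    mr(box(.67,.74,-.07,.02,.08,.145),'grip')
    for z in(.024,.03,.04,.05,.058,.065,.08):
        Q=box(.66,.75,-.07,.02,z-.004,z+.004)
        if len(Q): print(z,len(Q),np.r_[Q.min(0)[:2],Q.max(0)[:2]])
    mr(box(.6,.8,-.15,.25,.06,.082),'rackends')
    L=box(.40,.55,.05,.35,.061,.074);print('labels/under heads',len(L))
    a=q['a'].astype(int)
    lab=(X>.4)&(X<.55)&(Y>.05)&(Y<.35)&(a[...,0]-a[...,2]>25)&(Z>.05)
    print('labels',lab.sum(),np.nanpercentile(Z[lab],[10,50,90]) if lab.sum() else '')
E
```

```text
top
cabtop 4770 [ 658.  -327.4] [221. 197.] 79.0 medz 0.1767001271335722
handle 270 [ 511.4 -306.4] [219.  76.] 89.6 medz 0.1417146354412482
[ 0.473 -0.416] [ 0.55  -0.197]
board 462 [ 542.6 -303.5] [219.  50.] 76.6 medz 0.1632069196095377
griptop 61 [709.5 -23.2] [19. 28.] 89.2 medz 0.1375583911198151
bridge 157 [689.2 -29.7] [66. 61.] 8.5 medz 0.06081797997298832
grip 85 [709.2 -23.7] [28. 19.] 2.7 medz 0.13573979483079765
0.024 112 [ 0.661 -0.067  0.747  0.017]
0.03 5 [ 0.682 -0.053  0.746 -0.003]
0.04 8 [ 0.684 -0.052  0.708  0.004]
0.05 14 [ 0.662 -0.062  0.709  0.004]
0.058 97 [ 0.661 -0.065  0.724  0.004]
0.065 76 [ 0.683 -0.055  0.723  0.004]
0.08 5 [ 0.695 -0.035  0.704 -0.015]
rackends 1220 [699.   62.2] [121. 300.] 6.6 medz 0.07533363697422411
labels/under heads 504
labels 48 [0.053 0.057 0.061]
side
cabtop 2464 [ 659.9 -323. ] [229. 197.] 78.9 medz 0.17666333673296622
handle 261 [ 512.7 -294.9] [ 74. 207.] 0.1 medz 0.14081308747525376
[ 0.476 -0.403] [ 0.55  -0.191]
board 295 [ 550.6 -300.9] [220.  57.] 78.4 medz 0.16322759457426086
griptop 75 [711.4 -19.9] [27. 22.] 14.1 medz 0.1361373279335923
bridge 188 [704.5 -30.2] [89. 79.] 0.8 medz 0.06091705537967715
grip 222 [711.2 -18.9] [29. 23.] 2.8 medz 0.11605895017065279
0.024 109 [ 0.66  -0.069  0.75   0.02 ]
0.03 13 [ 0.685 -0.069  0.747  0.005]
0.04 22 [ 0.684 -0.07   0.749  0.007]
0.05 46 [ 0.66  -0.07   0.75   0.009]
0.058 103 [ 0.66  -0.069  0.749  0.01 ]
0.065 95 [ 0.685 -0.069  0.749  0.009]
0.08 23 [ 0.697 -0.068  0.749 -0.009]
rackends 1784 [700.4  65.4] [120. 304.] 6.9 medz 0.07457459587010856
labels/under heads 272
labels 1676 [0.057 0.059 0.061]
```

```bash
python3 - <<'E'
from look import *
np.set_printoptions(suppress=True,precision=3)
yaw=np.radians(-11);o=np.array([.650,-.3255]);ex=np.array([np.cos(yaw),np.sin(yaw)]);ey=np.array([-ex[1],ex[0]])
for n in('top','side'):
    q=np.load(f'pics/{n}0.npz');P=cloud(n,q['d']).reshape(-1,3);P=P[~np.isnan(P[:,0])]
    u=(P[:,:2]-o)@ex;v=(P[:,:2]-o)@ey
    m=(abs(v)<.12)&(u<-.08)&(u>-.25)
    h,e=np.histogram(u[m&(P[:,2]>.132)&(P[:,2]<.15)],np.arange(-.25,-.08,.005));print(n,'handle',dict(zip((e[:-1]*1000).round().astype(int),h)))
    h,e=np.histogram(u[m&(P[:,2]>.157)&(P[:,2]<.17)],np.arange(-.25,-.08,.005));print('board',dict(zip((e[:-1]*1000).round().astype(int),h)))
    t=m&(P[:,2]>.132)&(P[:,2]<.15)&(u<-.17);print('handle v',v[t].min(),v[t].max(),np.median(P[t],0))
E
```

```text
top handle {np.int64(-250): np.int64(0), np.int64(-245): np.int64(0), np.int64(-240): np.int64(0), np.int64(-235): np.int64(0), np.int64(-230): np.int64(0), np.int64(-225): np.int64(0), np.int64(-220): np.int64(0), np.int64(-215): np.int64(0), np.int64(-210): np.int64(0), np.int64(-205): np.int64(0), np.int64(-200): np.int64(0), np.int64(-195): np.int64(0), np.int64(-190): np.int64(0), np.int64(-185): np.int64(0), np.int64(-180): np.int64(0), np.int64(-175): np.int64(11), np.int64(-170): np.int64(70), np.int64(-165): np.int64(61), np.int64(-160): np.int64(11), np.int64(-155): np.int64(8), np.int64(-150): np.int64(12), np.int64(-145): np.int64(8), np.int64(-140): np.int64(9), np.int64(-135): np.int64(38), np.int64(-130): np.int64(34), np.int64(-125): np.int64(2), np.int64(-120): np.int64(1), np.int64(-115): np.int64(0), np.int64(-110): np.int64(4), np.int64(-105): np.int64(5), np.int64(-100): np.int64(3), np.int64(-95): np.int64(6), np.int64(-90): np.int64(12)}
board {np.int64(-250): np.int64(0), np.int64(-245): np.int64(0), np.int64(-240): np.int64(0), np.int64(-235): np.int64(0), np
[... 2235 characters left out ...]
95): np.int64(0), np.int64(-190): np.int64(0), np.int64(-185): np.int64(0), np.int64(-180): np.int64(0), np.int64(-175): np.int64(0), np.int64(-170): np.int64(0), np.int64(-165): np.int64(0), np.int64(-160): np.int64(0), np.int64(-155): np.int64(0), np.int64(-150): np.int64(0), np.int64(-145): np.int64(0), np.int64(-140): np.int64(0), np.int64(-135): np.int64(1), np.int64(-130): np.int64(85), np.int64(-125): np.int64(67), np.int64(-120): np.int64(60), np.int64(-115): np.int64(7), np.int64(-110): np.int64(1), np.int64(-105): np.int64(0), np.int64(-100): np.int64(0), np.int64(-95): np.int64(1), np.int64(-90): np.int64(42)}
handle v 0.04543792947760691 0.04543792947760691 [ 0.492 -0.248  0.142]
```

```bash
cat > plan.py <<'E'
import numpy as np, sys
from scipy.spatial.transform import Rotation as Rn
from look import robot
def Rdown(phi,th=0):
    p=np.radians(phi);y=np.array([np.cos(p),np.sin(p),0]);x=np.array([-y[1],y[0],0])
    return Rn.from_matrix(np.stack([x,y,[0,0,-1]],1))*Rn.from_euler('y',th,degrees=True)
def plan(wps,vmax=.95,quiet=False):
    """wps: (tcp xyz, y-azimuth deg, tilt deg[, speed]). Prints rounded rows, dead-reckoned over the rounding."""
    s=robot.get_state();p=np.array(s['tcp_pos']);R=Rn.from_quat(s['orientation'])
    rows=[]
    for w in wps:
        t=np.array(w[0]);Rt=Rdown(w[1],w[2]);v=w[3] if len(w)>3 else vmax
        # unwrap: rotate yaw in steps of shortest arc
        n=int(max(1,np.ceil(np.linalg.norm(t-p)/.04/v),np.ceil((R.inv()*Rt).magnitude()/np.radians(5)/.98)))
        for k in range(n,0,-1):
            a=np.round(R.inv().apply((t-p)/k)/.04,2);b=np.round((R.inv()*Rt).as_rotvec()/k/np.radians(5),2)
            rows.append((a,b));p=p+R.apply(a*.04);R=R*Rn.from_rotvec(b*np.radians(5))
    f=lambda r:'['+','.join('%g'%(x+0) for x in r)+']'
    for i in range(0,len(rows),5):
        c=rows[i:i+5];print('"xyz":['+','.join(f(r[0]) for r in c)+'] "rot":['+','.join(f(r[1]) for r in c)+']')
def st():
    s=robot.get_state();R=Rn.from_quat(s['orientation']).as_matrix()
    print('t',round(s['time'],2),'tcp',np.round(s['tcp_pos'],4),'yaz',round(np.degrees(np.arctan2(R[1,1],R[0,1])),1),'toolz',R[:,2].round(3),'j',np.round(s['joint_positions'],2),'F',np.round(s['wrist_force'],1),'op',round(s['opening']*87,1),'ff',round(s['finger_force'],1))
E
python3 - <<'E'
from plan import *
st();plan([((.43,.1,.28),20,0),((.487,-.294,.24),-11,0)])
E
```

```text
t 0.1 tcp [0.2389 0.5769 0.2215] yaz 67.5 toolz [-0.001 -0.002 -1.   ] j [ 1.05  0.22  1.53  0.    1.39 -0.13] F [-1.1  0.5  0.2] op 87.1 ff 0.0
"xyz":[[-0.64,-0.66,-0.1],[-0.68,-0.62,-0.1],[-0.71,-0.58,-0.1],[-0.75,-0.53,-0.1],[-0.78,-0.49,-0.1]] "rot":[[0,0,0.68],[0,0,0.68],[0,0,0.68],[0,0,0.68],[0,0,0.68]]
"xyz":[[-0.8,-0.44,-0.11],[-0.83,-0.39,-0.1],[-0.85,-0.34,-0.11],[-0.87,-0.29,-0.1],[-0.89,-0.24,-0.11]] "rot":[[0,0,0.68],[0,0,0.68],[0,0,0.68],[0,0,0.68],[0,0,0.68]]
"xyz":[[-0.9,-0.18,-0.1],[-0.91,-0.13,-0.11],[-0.91,-0.08,-0.1],[-0.91,-0.03,-0.11],[-0.89,-0.18,0.09]] "rot":[[0,0,0.67],[-0.01,0,0.68],[0,0.01,0.67],[-0.01,0,0.68],[0,0,0.56]]
"xyz":[[-0.89,-0.14,0.09],[-0.9,-0.1,0.09],[-0.9,-0.05,0.09],[-0.91,-0.01,0.09],[-0.9,0.04,0.09]] "rot":[[0,0,0.56],[0,0,0.56],[0,0,0.56],[0,0,0.57],[0,0,0.56]]
"xyz":[[-0.9,0.08,0.09],[-0.9,0.12,0.09],[-0.89,0.17,0.09],[-0.88,0.21,0.1],[-0.87,0.26,0.09]] "rot":[[0,0,0.57],[0,0,0.56],[0,0,0.57],[0,0,0.56],[0,0,0.57]]
```

>>> carry_out(xyz=[[-0.64,-0.66,-0.1],[-0.68,-0.62,-0.1],[-0.71,-0.58,-0.1],[-0.75,-0.53,-0.1],[-0.78,-0.49,-0.1]], rot=[[0,0,0.68],[0,0,0.68],[0,0,0.68],[0,0,0.68],[0,0,0.68]], fingers=-0.2)

```text
time: 0.6
tcp_pos: [0.3073, 0.4051, 0.2422]
orientation: [0.339, 0.941, -0.0, -0.0]
wrist_force: [0.6, -0.0, -0.4]
opening: 0.631
finger_force: 0.0
```

>>> carry_out(xyz=[[-0.8,-0.44,-0.1],[-0.83,-0.39,-0.1],[-0.85,-0.34,-0.1],[-0.87,-0.29,-0.1],[-0.89,-0.24,-0.1]], rot=[[0,0,0.68],[0,0,0.68],[0,0,0.68],[0,0,0.68],[0,0,0.68]])

```text
time: 1.1
tcp_pos: [0.3755, 0.2349, 0.2624]
orientation: [0.474, 0.88, -0.0, -0.0]
wrist_force: [0.9, -0.1, -1.0]
opening: 0.404
finger_force: 0.0
```

>>> carry_out(xyz=[[-0.9,-0.18,-0.1],[-0.91,-0.13,-0.1],[-0.91,-0.08,-0.1],[-0.91,-0.03,-0.1],[-0.89,-0.18,0.09]], rot=[[0,0,0.68],[0,0,0.68],[0,0,0.68],[0,0,0.68],[0,0,0.56]])

```text
time: 1.6
tcp_pos: [0.4362, 0.063, 0.2757]
orientation: [0.595, 0.804, 0.001, 0.001]
wrist_force: [0.6, 0.1, 0.5]
opening: 0.4
finger_force: 0.0
```

>>> carry_out(xyz=[[-0.89,-0.14,0.09],[-0.9,-0.1,0.09],[-0.9,-0.05,0.09],[-0.91,0,0.09],[-0.9,0.04,0.09]], rot=[[0,0,0.56],[0,0,0.56],[0,0,0.56],[0,0,0.56],[0,0,0.56]])

```text
time: 2.1
tcp_pos: [0.4611, -0.1158, 0.2565]
orientation: [0.689, 0.725, -0.0, -0.0]
wrist_force: [0.1, 0.8, 0.3]
opening: 0.398
finger_force: 0.0
```

>>> carry_out(xyz=[[-0.9,0.08,0.09],[-0.9,0.12,0.09],[-0.89,0.17,0.09],[-0.88,0.21,0.09],[-0.87,0.26,0.09]], rot=[[0,0,0.56],[0,0,0.56],[0,0,0.56],[0,0,0.56],[0,0,0.56]])

```text
time: 2.6
tcp_pos: [0.4869, -0.295, 0.2383]
orientation: [0.772, 0.636, -0.0, -0.0]
wrist_force: [0.4, -0.9, 0.2]
opening: 0.397
finger_force: 0.0
```

```bash
python3 - <<'E'
from plan import *
st();plan([((.487,-.294,.20),-11,0),((.487,-.294,.130),-11,0,.5)])
E
```

```text
t 2.6 tcp [ 0.4869 -0.295   0.2383] yaz -11.0 toolz [-0.001  0.001 -1.   ] j [-0.68  0.08  1.66  0.    1.41 -0.49] F [ 0.4 -0.9  0.2] op 34.6 ff 0.0
"xyz":[[0.01,0,0.48],[0.02,0,0.48],[0,0,0.44],[0,0,0.44],[0,0,0.43]] "rot":[[0,0,0],[-0.01,-0.01,-0.01],[0,0,0],[0,0,0],[0,0,0]]
"xyz":[[0,0,0.44]] "rot":[[0,0,0]]
```

>>> carry_out(xyz=[[0.3,0,0.48],[0.3,0,0.48],[0,0,0.44],[0,0,0.44],[0,0,0.44]], rot=[[0,0,0],[0,0,0],[0,0,0],[0,0,0],[0,0,0]])

```text
time: 3.1
tcp_pos: [0.4914, -0.2698, 0.1465]
orientation: [0.771, 0.637, -0.0, -0.0]
wrist_force: [0.1, -0.2, 0.2]
opening: 0.4
finger_force: 0.0
```

>>> carry_out(xyz=[[0,0,0.4],[0,0,0],[0,0,0],[0,0,0],[0,0,0]], rot=[[0,0,0],[0,0,0],[0,0,0],[0,0,0],[0,0,0]], fingers=-1, grip_force=25)

```text
time: 3.6
tcp_pos: [0.4923, -0.2705, 0.1327]
orientation: [0.771, 0.637, 0.0, 0.001]
wrist_force: [0.1, -0.4, 0.7]
opening: 0.111
finger_force: 25.0
```

```bash
python3 - <<'E'
from plan import *
st()
E
```

```text
t 3.6 tcp [ 0.4923 -0.2705  0.1327] yaz -10.9 toolz [ 0.001 -0.001 -1.   ] j [-0.64  0.15  1.78  0.    1.21 -0.45] F [ 0.1 -0.4  0.7] op 9.7 ff 25.0
```

>>> carry_out(xyz=[[0,-0.3,0],[0,-0.6,0],[0,-0.6,0],[0,-0.6,0],[0,-0.4,0]], rot=[[0,0,0],[0,0,0],[0,0,0],[0,0,0],[0,0,0]])

```text
time: 4.1
tcp_pos: [0.3925, -0.2512, 0.1327]
orientation: [0.771, 0.637, 0.0, 0.001]
wrist_force: [2.5, -0.6, 1.8]
opening: 0.116
finger_force: 25.0
```

>>> carry_out(xyz=[[0,-0.15,0],[0,-0.1,0],[0,-0.05,0],[0,-0.05,0],[0,0,0]], rot=[[0,0,0],[0,0,0],[0,0,0],[0,0,0],[0,0,0]])

```text
time: 4.6
tcp_pos: [0.3805, -0.2488, 0.1326]
orientation: [0.771, 0.637, 0.0, 0.001]
wrist_force: [-0.6, 1.2, 7.5]
opening: 0.114
finger_force: 25.0
```

>>> carry_out(xyz=[[0,-0.03,0],[0,-0.03,0],[0,-0.03,0],[0,-0.03,0],[0,0,0]], rot=[[0,0,0],[0,0,0],[0,0,0],[0,0,0],[0,0,0]])

```text
time: 5.1
tcp_pos: [0.3783, -0.2484, 0.1327]
orientation: [0.771, 0.637, 0.002, 0.003]
wrist_force: [10.3, 0.3, -0.9]
opening: 0.116
finger_force: 25.0
```

```bash
python3 - <<'E'
from plan import *
st()
E
```

```text
t 5.1 tcp [ 0.3783 -0.2484  0.1327] yaz -10.9 toolz [ 0.007 -0.002 -1.   ] j [-0.76 -0.12  2.06  0.    1.2  -0.57] F [10.3  0.3 -0.9] op 10.1 ff 25.0
```

```bash
python3 - <<'E'
from plan import *
plan([((.380,-.248,.23),-11,0,.7),((.54,-.13,.24),43,0),((.710,-.022,.22),98,0)])
E
```

```text
"xyz":[[0,0.01,-0.61],[0.01,0.01,-0.61],[0,0.02,-0.61],[0.01,0.01,-0.6],[0.3,0.28,-0.02]] "rot":[[0.02,0,0],[0.02,0,0.01],[0.02,0,0],[0.02,0.01,0.01],[0,0,-0.9]]
"xyz":[[0.28,0.3,-0.02],[0.26,0.33,-0.02],[0.23,0.34,-0.02],[0.2,0.36,-0.02],[0.18,0.38,-0.02]] "rot":[[0,0,-0.9],[0,0,-0.9],[0,0,-0.9],[0,0,-0.9],[0,0,-0.9]]
"xyz":[[0.14,0.39,-0.02],[0.11,0.4,-0.02],[0.08,0.41,-0.02],[0.05,0.41,-0.02],[0.02,0.41,-0.03]] "rot":[[0,0,-0.9],[0,0,-0.9],[0,0,-0.9],[0,0,-0.9],[0,0,-0.9]]
"xyz":[[-0.01,0.41,-0.02],[-0.08,0.41,0.04],[-0.11,0.41,0.04],[-0.14,0.4,0.04],[-0.17,0.38,0.04]] "rot":[[0,0,-0.9],[0,0,-0.92],[0,0,-0.92],[0,0,-0.92],[0,0,-0.92]]
"xyz":[[-0.2,0.37,0.04],[-0.23,0.35,0.04],[-0.26,0.33,0.04],[-0.29,0.31,0.04],[-0.31,0.28,0.04]] "rot":[[0,0,-0.92],[0,0,-0.91],[0,0,-0.92],[0,0,-0.91],[0,0,-0.92]]
"xyz":[[-0.33,0.26,0.05],[-0.35,0.23,0.04],[-0.36,0.21,0.05]] "rot":[[0,0,-0.91],[0,0,-0.92],[0,0,-0.91]]
```

>>> carry_out(xyz=[[0,0.05,0],[0,0,0],[0,0,0],[0,0,-0.6],[0,0,-0.6]], rot=[[0,0,0],[0,0,0],[0,0,0],[0,0,0],[0,0,0]], fingers=-0.2)

```text
time: 5.6
tcp_pos: [0.3759, -0.2473, 0.179]
orientation: [0.771, 0.637, -0.0, -0.002]
wrist_force: [1.1, -0.3, -0.3]
opening: 0.385
finger_force: 0.0
```

>>> carry_out(xyz=[[0,0,-0.6],[0,0,-0.6]], rot=[[0,0,0],[0,0,0]])

```text
time: 5.8
tcp_pos: [0.3765, -0.2478, 0.2281]
orientation: [0.771, 0.637, -0.0, -0.001]
wrist_force: [0.5, -0.6, 0.7]
opening: 0.397
finger_force: 0.0
```

```bash
python3 - <<'E'
from plan import *
st();plan([((.54,-.13,.24),43,0),((.710,-.022,.22),98,0)])
E
```

```text
t 5.8 tcp [ 0.3765 -0.2478  0.2281] yaz -10.9 toolz [-0.001  0.001 -1.   ] j [-0.76 -0.21  1.95 -0.    1.41 -0.57] F [ 0.5 -0.6  0.7] op 34.5 ff 0.0
"xyz":[[0.31,0.29,-0.03],[0.28,0.31,-0.02],[0.26,0.33,-0.03],[0.23,0.35,-0.02],[0.2,0.37,-0.03]] "rot":[[0,0,-0.9],[0,0,-0.9],[0,0,-0.9],[0,0,-0.9],[0,0,-0.9]]
"xyz":[[0.17,0.38,-0.02],[0.14,0.4,-0.03],[0.11,0.4,-0.02],[0.08,0.41,-0.03],[0.04,0.42,-0.02]] "rot":[[0,0,-0.9],[0,0,-0.9],[0,0,-0.9],[0,0,-0.9],[0,-0.01,-0.89]]
"xyz":[[0.01,0.42,-0.03],[-0.02,0.42,-0.02],[-0.08,0.41,0.04],[-0.11,0.41,0.04],[-0.14,0.39,0.04]] "rot":[[0,0,-0.9],[-0.01,-0.01,-0.89],[0,0,-0.92],[0,0,-0.92],[0,0,-0.92]]
"xyz":[[-0.17,0.38,0.04],[-0.2,0.37,0.04],[-0.23,0.35,0.04],[-0.26,0.33,0.04],[-0.29,0.31,0.04]] "rot":[[0,0,-0.92],[0,0,-0.92],[0,0,-0.91],[0,0,-0.92],[0,0,-0.91]]
"xyz":[[-0.31,0.29,0.04],[-0.33,0.26,0.05],[-0.35,0.23,0.04],[-0.36,0.2,0.05]] "rot":[[0,0,-0.92],[0,0,-0.91],[0,0,-0.92],[0,0,-0.91]]
```

>>> carry_out(xyz=[[0.31,0.29,-0.03],[0.28,0.31,-0.02],[0.26,0.33,-0.03],[0.23,0.35,-0.02],[0.2,0.37,-0.03]], rot=[[0,0,-0.9],[0,0,-0.9],[0,0,-0.9],[0,0,-0.9],[0,0,-0.9]], fingers=0.3)

```text
time: 6.3
tcp_pos: [0.4451, -0.1983, 0.2324]
orientation: [0.631, 0.776, -0.0, -0.001]
wrist_force: [0.1, 0.3, -0.0]
opening: 0.642
finger_force: 0.0
```

>>> carry_out(xyz=[[0.17,0.38,-0.02],[0.14,0.4,-0.03],[0.11,0.4,-0.02],[0.08,0.41,-0.03],[0.04,0.42,-0.02]], rot=[[0,0,-0.9],[0,0,-0.9],[0,0,-0.9],[0,0,-0.9],[0,0,-0.9]])

```text
time: 6.8
tcp_pos: [0.5133, -0.1495, 0.2372]
orientation: [0.467, 0.884, -0.0, -0.001]
wrist_force: [0.3, -0.0, 0.0]
opening: 0.652
finger_force: 0.0
```

>>> carry_out(xyz=[[0.01,0.42,-0.03],[-0.02,0.42,-0.02],[-0.08,0.41,0.04],[-0.11,0.41,0.04],[-0.14,0.39,0.04]], rot=[[0,0,-0.9],[0,0,-0.9],[0,0,-0.92],[0,0,-0.92],[0,0,-0.92]])

```text
time: 7.3
tcp_pos: [0.583, -0.1031, 0.2341]
orientation: [0.283, 0.959, -0.0, -0.001]
wrist_force: [0.2, 0.9, 0.4]
opening: 0.652
finger_force: 0.0
```

>>> carry_out(xyz=[[-0.17,0.38,0.04],[-0.2,0.37,0.04],[-0.23,0.35,0.04],[-0.26,0.33,0.04],[-0.29,0.31,0.04]], rot=[[0,0,-0.92],[0,0,-0.92],[0,0,-0.92],[0,0,-0.92],[0,0,-0.92]])

```text
time: 7.8
tcp_pos: [0.6538, -0.0578, 0.226]
orientation: [0.086, 0.996, -0.0, -0.001]
wrist_force: [0.3, 0.1, 0.6]
opening: 0.645
finger_force: 0.0
```

>>> carry_out(xyz=[[-0.31,0.29,0.04],[-0.33,0.26,0.05],[-0.35,0.23,0.04],[-0.36,0.2,0.05],[0,0,0]], rot=[[0,0,-0.92],[0,0,-0.92],[0,0,-0.92],[0,0,-0.92],[0,0,0]])

```text
time: 8.3
tcp_pos: [0.7104, -0.0208, 0.218]
orientation: [-0.073, 0.997, 0.0, -0.001]
wrist_force: [-0.2, -0.5, -0.1]
opening: 0.651
finger_force: 0.0
```

```bash
python3 - <<'E'
from plan import *
from look import *
st();plan([((.710,-.022,.14),98,0,.5),((.710,-.022,.102),98,0,.4)])
A,D=snap('side','side1');c=A[150:280,200:340,::-1];cv2.imwrite('pics/s1.png',cv2.resize(c,None,fx=4.5,fy=4.5,interpolation=cv2.INTER_CUBIC))
E
```

```text
t 8.3 tcp [ 0.7104 -0.0208  0.218 ] yaz 98.4 toolz [-0.002  0.    -1.   ] j [-0.14  0.43  1.28  0.    1.44 -1.86] F [-0.2 -0.5 -0.1] op 56.6 ff 0.0
"xyz":[[0,-0.01,0.49],[0,-0.01,0.49],[0.01,0,0.48],[0,-0.01,0.49],[0,0,0.32]] "rot":[[0,-0.01,0.02],[0,0,0.02],[0,-0.01,0.02],[0.01,0,0.02],[0,0,0]]
"xyz":[[0,0,0.31],[0,0,0.32]] "rot":[[0,0,0],[0,0,0]]
```

View pics/s1.png

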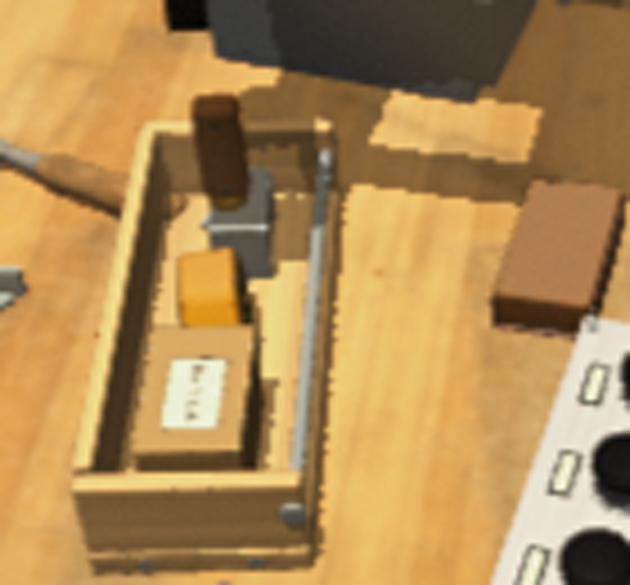

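The crop shows the steel body offset to the robot side of the grip, so its back web faces the robot and the opening faces +x. I'll grasp it now.

>>> carry_out(xyz=[[0,-0.01,0.49],[0,0,0.49],[0,0,0.49],[0,0,0.49],[0,0,0.32]], rot=[[0,0,0.02],[0,0,0.02],[0,0,0.02],[0,0,0.02],[0,0,0]])

```text
time: 8.85
tcp_pos: [0.7085, -0.0229, 0.1266]
orientation: [-0.068, 0.998, 0.0, -0.001]
wrist_force: [0.4, -1.0, 0.3]
opening: 0.65
finger_force: 0.0
```

>>> carry_out(xyz=[[0,0,0.32],[0,0,0.32],[0,0,0],[0,0,0],[0,0,0]], rot=[[0,0,0],[0,0,0],[0,0,0],[0,0,0],[0,0,0]], fingers=-1, grip_force=50)

```text
time: 9.35
tcp_pos: [0.7109, -0.0223, 0.1041]
orientation: [-0.069, 0.998, -0.0, 0.001]
wrist_force: [-0.1, 0.1, 0.0]
opening: 0.281
finger_force: 0.0
```

>>> carry_out(xyz=[[0,0,0],[0,0,-0.3],[0,0,-0.7],[0,0,-0.9],[0,0,-0.9]], rot=[[0,0,0],[0,0,0],[0,0,0],[0,0,0],[0,0,0]])

```text
time: 9.85
tcp_pos: [0.7098, -0.0221, 0.2166]
orientation: [-0.069, 0.998, 0.0, -0.0]
wrist_force: [-0.1, -0.1, -1.6]
opening: 0.23
finger_force: 5.0
```

>>> carry_out(xyz=[[0,0,-0.4],[0,0,0]], rot=[[0,0,0],[0,0,0]])

```text
time: 10.05
tcp_pos: [0.7121, -0.0224, 0.2355]
orientation: [-0.069, 0.998, -0.001, 0.003]
wrist_force: [0.4, 0.4, -1.4]
opening: 0.223
finger_force: 50.0
```

```bash
python3 - <<'E'
from plan import *
from look import *
st()
for n in('top','side'):
    A,D=snap(n,n+'2');P=cloud(n,D);T=robot.get_state()['tcp_pos']
    R=Rn.from_quat(robot.get_state()['orientation']).as_matrix()
    L=(P-T)@R  # tool frame
    m=(abs(L[...,0])<.05)&(abs(L[...,1])<.05)&(L[...,2]>-.02)&(L[...,2]<.12)
    Q=L[m];
    for z in np.arange(-.02,.1,.01):
        q=Q[(Q[:,2]>=z)&(Q[:,2]<z+.01)]
        if len(q)>3: print(n,round(z,3),len(q),np.r_[np.percentile(q[:,:2],5,axis=0),np.percentile(q[:,:2],95,axis=0)].round(4))
a=cv2.imread('pics/side2.png');u,v=map(int,proj('side',T));cv2.imwrite('pics/s2.png',cv2.resize(a[v-50:v+70,u-60:u+60],None,fx=4.5,fy=4.5,interpolation=cv2.INTER_CUBIC))
E
```

```text
t 10.05 tcp [ 0.7121 -0.0224  0.2355] yaz 97.9 toolz [ 0.007 -0.001 -1.   ] j [-0.14  0.42  1.26 -0.    1.46 -1.85] F [ 0.4  0.4 -1.4] op 19.4 ff 50.0
top -0.02 4 [ 0.0129 -0.0013  0.0141  0.0063]
top -0.01 6 [ 0.0106 -0.0103  0.0144  0.0058]
top 0.0 5 [ 0.0126 -0.0077  0.0143  0.0057]
top 0.01 5 [ 0.0128 -0.0081  0.0139  0.0026]
top 0.02 4 [ 0.0123 -0.0056  0.0137  0.0048]
top 0.03 67 [ 0.0027 -0.0262  0.0225  0.023 ]
top 0.04 65 [ 0.0066 -0.0291  0.0241  0.0247]
top 0.05 16 [ 0.0212 -0.0274  0.0245  0.0229]
top 0.06 12 [ 0.0209 -0.0257  0.0237  0.0254]
top 0.07 4 [0.0195 0.0159 0.0239 0.0264]
side -0.02 41 [-0.013   0.0065  0.0121  0.0223]
side -0.01 31 [-0.0112  0.0021  0.0125  0.0205]
side 0.0 31 [-0.0112  0.007   0.0126  0.0119]
side 0.01 35 [-0.0134  0.0034  0.0119  0.0122]
side 0.02 38 [-0.0119  0.0036  0.0122  0.0131]
side 0.03 94 [-0.0105 -0.0221  0.0204  0.028 ]
side 0.04 96 [-0.0117 -0.0178  0.0222  0.0311]
side 0.05 56 [-0.012  -0.0179  0.0224  0.0305]
side 0.06 53 [-0.0109 -0.0093  0.0221  0.032 ]
side 0.07 56 [-0.0233 -0.0161  0.021   0.031 ]
side 0.08 14 [-0.0129  0.0072  0.0205  0.0287]
```

View pics/s2.png

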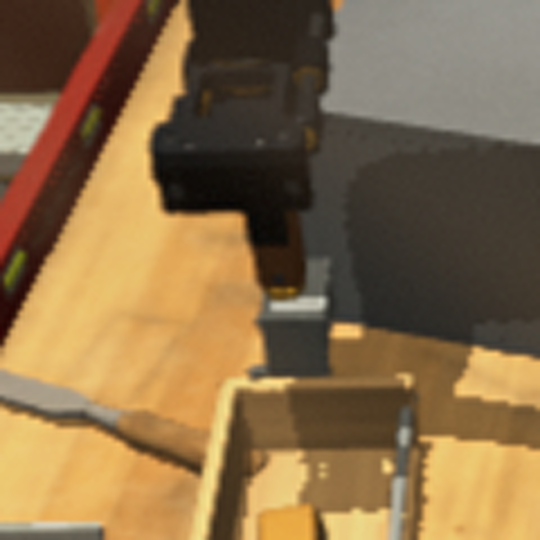

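```bash
python3 - <<'E'
from look import *
from plan import Rn
s=robot.get_state();T=s['tcp_pos'];R=Rn.from_quat(s['orientation']).as_matrix()
for n in('top','side'):
    q=np.load(f'pics/{n}2.npz');P=cloud(n,q['d']);L=(P-T)@R
    m=(abs(L[...,0])<.03)&(abs(L[...,1])<.035)&(L[...,2]>.025)&(L[...,2]<.05)
    Q=L[m]
    print(n,'bridge z hist',np.histogram(Q[:,2],np.arange(.025,.0501,.0025))[0],'y ext',np.percentile(Q[:,1],[2,98]).round(4))
    Q=L[(abs(L[...,0])<.03)&(abs(L[...,1])<.035)&(L[...,2]>.05)&(L[...,2]<.12)]
    print('lowest',np.percentile(Q[:,2],[90,97,100]).round(4))
    q=np.load(f'pics/{n}0.npz');P=cloud(n,q['d']);X,Y,Z=P[...,0],P[...,1],P[...,2]
    a=q['a'].astype(int).max(-1)
    m=((X>.4)&(X<.52)&(Y>.07)&(Y<.35)&(Z>.077)&(Z<.095)).astype(np.uint8)
    k,l,stt,c=cv2.connectedComponentsWithStats(m)
    C=[]
    for i in range(1,k):
        if stt[i,4]<40: continue
        u,v=c[i]; Q=P[l==i]; r=cv2.minEnclosingCircle((Q[:,:2]*1000).astype(np.float32))
        C.append(r[0]);print('head',n,c[i].round(1),np.round(r[0],1),round(r[1],1),Q[:,2].max().round(4))
    C=np.array(C);d=C[C[:,1].argmax()]-C[C[:,1].argmin()];print('center',C.mean(0),'yaw',np.degrees(np.arctan2(d[1],d[0]))-90,np.hypot(*d))
    m=(X>.38)&(X<.54)&(Y>.03)&(Y<.39)&(Z>.053)&(Z<.0615);r=cv2.minAreaRect((P[m][:,:2]*1000).astype(np.float32));print('plate',r,np.median(Z[m]))
E
```

```text
top bridge z hist [ 1  0  2 16 47 46 13  4  4  5] y ext [-0.0296  0.0257]
lowest [0.0701 0.0756 0.0795]
head top [227.7 220.2] [474.9 307.4] 19.5 0.0924
head top [248.1 223.7] [462.9 243.2] 20.0 0.0913
head top [268.8 227.2] [453.1 177.3] 19.6 0.091
head top [289.3 230.7] [441.8 112.7] 19.6 0.0914
center [458.18579865 210.15358162] yaw -9.627895178594358 197.49424670082865
plate ((458.30389404296875, 210.28440856933594), (301.6273193359375, 106.07343292236328), 80.53094482421875) 0.058422572840042486
side bridge z hist [10  6 11  4 13 66 56 13 12 15] y ext [-0.0264  0.0315]
lowest [0.0797 0.0817 0.0833]
head side [345.  232.1] [443.2 116.9] 20.6 0.0887
head side [338.9 252.2] [455.2 182.5] 20.4 0.0889
head side [332.  274.1] [465.2 247. ] 20.2 0.0898
head side [324.6 298.4] [475.3 312.4] 20.7 0.09
center [459.69536591 214.67299843] yaw -9.32300039779642 198.1484179955877
plate ((459.5849304199219, 213.02252197265625), (303.9765930175781, 105.85783386230469), 80.46871948242188) 0.05849403547417313
```

Puller held, tongues pointing +x (small tip at (258,370) in the crop). Now the first head (seat0).

```bash
cat >> plan.py <<'E'
c0=np.array([.459,.2121]);ang=np.radians(-9.5);EX=np.array([np.cos(ang),np.sin(ang)]);EY=np.array([-EX[1],EX[0]])
seat=lambda k,dx:c0+EY*(-.099+.066*k)+EX*dx
E
python3 - <<'E'
from plan import *
p=seat(0,-.065);print(p)
plan([((*p,.22),80.5,0,.9),((*p,.147),80.5,0,.5)])
E
```

```text
[0.37855172 0.12518582]
"xyz":[[0.7,0.43,0.02],[0.71,0.42,0.02],[0.72,0.4,0.02],[0.73,0.37,0.02],[0.74,0.35,0.03]] "rot":[[0,0,0.32],[0,0,0.32],[0,0,0.32],[0,0,0.31],[0,0,0.32]]
"xyz":[[0.75,0.33,0.02],[0.76,0.32,0.03],[0.77,0.29,0.02],[0.78,0.27,0.03],[0.79,0.25,0.02]] "rot":[[0,0,0.31],[0,0,0.32],[0,0,0.31],[0,0,0.32],[0,-0.01,0.31]]
"xyz":[[0.8,0.23,0.02],[0,0,0.46],[0,0,0.46],[0,0,0.45],[0,0,0.46]] "rot":[[0,0,0.32],[0,0,0],[0,0,0],[0,0,0],[0,0,0]]
```

>>> carry_out(xyz=[[0.7,0.43,0.02],[0.71,0.42,0.02],[0.72,0.4,0.02],[0.73,0.37,0.02],[0.74,0.35,0.03]], rot=[[0,0,0.32],[0,0,0.32],[0,0,0.32],[0,0,0.32],[0,0,0.32]])

```text
time: 10.65
tcp_pos: [0.5571, 0.0451, 0.2231]
orientation: [0.002, 1.0, 0.0, -0.003]
wrist_force: [-0.1, 0.6, -1.8]
opening: 0.226
finger_force: 50.0
```

>>> carry_out(xyz=[[0.75,0.33,0.02],[0.76,0.32,0.03],[0.77,0.29,0.02],[0.78,0.27,0.03],[0.79,0.25,0.02]], rot=[[0,0,0.32],[0,0,0.32],[0,0,0.32],[0,0,0.32],[0,0,0.32]])

```text
time: 11.15
tcp_pos: [0.4066, 0.1121, 0.2187]
orientation: [0.071, 0.997, -0.0, -0.003]
wrist_force: [-0.2, 1.6, -0.7]
opening: 0.225
finger_force: 50.0
```

>>> carry_out(xyz=[[0.8,0.23,0.02],[0,0,0.46],[0,0,0.46],[0,0,0.45],[0,0,0.46]], rot=[[0,0,0.3],[0,0,0],[0,0,0],[0,0,0],[0,0,0]])

```text
time: 11.65
tcp_pos: [0.3771, 0.1253, 0.1446]
orientation: [0.084, 0.996, -0.0, -0.002]
wrist_force: [1.2, 0.6, -0.8]
opening: 0.222
finger_force: 50.0
```

```bash
python3 - <<'E'
from plan import *
from look import *
st();p=seat(0,-.065);plan([((*p,.147),80.5,0,.5),((*seat(0,0),.147),80.5,0,.45)])
A,D=snap('side','side3');a=cv2.imread('pics/side3.png');T=robot.get_state()['tcp_pos'];u,v=map(int,proj('side',T));cv2.imwrite('pics/s3.png',cv2.resize(a[v-40:v+80,u-70:u+70],None,fx=4.5,fy=4.5,interpolation=cv2.INTER_CUBIC))
E
```

```text
t 11.65 tcp [0.3771 0.1253 0.1446] yaz 80.4 toolz [-0.004 -0.001 -1.   ] j [ 0.12 -0.28  2.17  0.    1.26 -1.28] F [ 1.2  0.6 -0.8] op 19.3 ff 50.0
"xyz":[[-0.03,0,-0.06],[-0.41,0,0],[-0.41,0,0],[-0.4,0,0],[-0.41,0,0]] "rot":[[-0.01,-0.05,-0.02],[0,0,0],[0,0,0],[0,0,0],[0,0,0]]
```

View pics/s3.png

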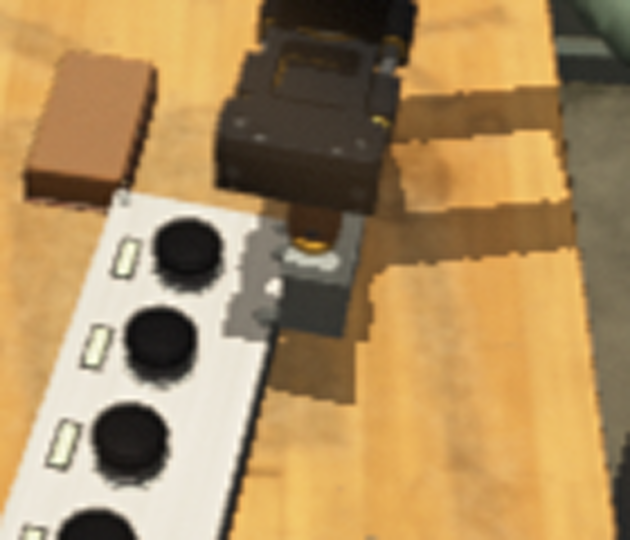

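>>> carry_out(xyz=[[-0.03,0,-0.06],[-0.3,0,0],[-0.3,0,0],[-0.3,0,0],[-0.3,0,0]], rot=[[0,-0.03,0],[0,0,0],[0,0,0],[0,0,0],[0,0,0]])

```text
time: 12.2
tcp_pos: [0.4278, 0.117, 0.1495]
orientation: [0.084, 0.996, -0.0, 0.001]
wrist_force: [0.4, 0.2, -1.3]
opening: 0.221
finger_force: 50.0
```

>>> carry_out(xyz=[[-0.2,0,0],[-0.15,0,0],[-0.05,0,0],[0,0,0],[0,0,0]], rot=[[0,0,0],[0,0,0],[0,0,0],[0,0,0],[0,0,0]])

```text
time: 12.7
tcp_pos: [0.4432, 0.1146, 0.1502]
orientation: [0.084, 0.996, -0.0, 0.001]
wrist_force: [0.4, 0.2, -1.2]
opening: 0.22
finger_force: 50.0
```

```bash
python3 - <<'E'
from plan import *
from look import *
st();print(seat(0,0));
A,D=snap('side','side4');a=cv2.imread('pics/side4.png');T=robot.get_state()['tcp_pos'];u,v=map(int,proj('side',T));cv2.imwrite('pics/s4.png',cv2.resize(a[v-40:v+80,u-70:u+70],None,fx=4.5,fy=4.5,interpolation=cv2.INTER_CUBIC))
E
```

```text
t 12.7 tcp [0.4432 0.1146 0.1502] yaz 80.4 toolz [ 0.002 -0.    -1.   ] j [ 0.08 -0.12  2.02 -0.    1.24 -1.32] F [ 0.4  0.2 -1.2] op 19.2 ff 50.0
[0.44266029 0.11445773]
```

View pics/s4.png

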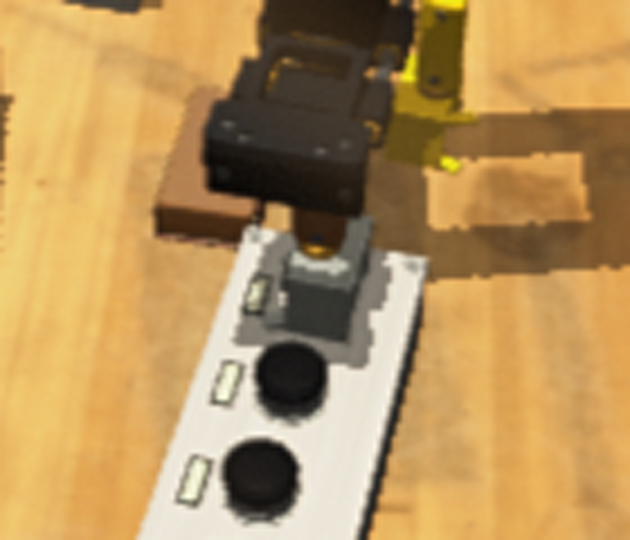

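Puller sits over the first place with the head hidden between its legs at (320,300) and no contact force. Lift.

>>> carry_out(xyz=[[0,0,-0.08],[0,0,-0.08],[0,0,-0.08],[0,0,-0.08],[0,0,-0.08]], rot=[[0,0,0],[0,0,0],[0,0,0],[0,0,0],[0,0,0]])

```text
time: 13.25
tcp_pos: [0.4437, 0.1146, 0.1671]
orientation: [0.084, 0.996, -0.0, 0.002]
wrist_force: [0.3, 0.8, -1.9]
opening: 0.226
finger_force: 50.0
```

>>> carry_out(xyz=[[0,0,-0.2],[0,0,-0.3],[0,0,-0.4],[0,0,-0.4],[0,0,-0.3]], rot=[[0,-0.4,0],[0,-0.4,0],[0,-0.4,0],[0,-0.4,0],[0,-0.4,0]])

```text
time: 13.75
tcp_pos: [0.4393, 0.1156, 0.233]
orientation: [0.083, 0.992, -0.007, 0.09]
wrist_force: [0.3, -0.1, -1.5]
opening: 0.225
finger_force: 50.0
```

```bash
python3 - <<'E'
from plan import *
from look import *
st()
A,D=snap('side','side5');a=cv2.imread('pics/side5.png');T=robot.get_state()['tcp_pos'];u,v=map(int,proj('side',T));cv2.imwrite('pics/s5.png',cv2.resize(a[v-30:v+90,u-70:u+70],None,fx=4.5,fy=4.5,interpolation=cv2.INTER_CUBIC))
E
```

```text
t 13.75 tcp [0.4393 0.1156 0.233 ] yaz 80.4 toolz [ 0.178 -0.029 -0.984] j [ 0.12 -0.36  2.07 -0.05  1.26 -1.27] F [ 0.3 -0.1 -1.5] op 19.6 ff 50.0
```

View pics/s5.png

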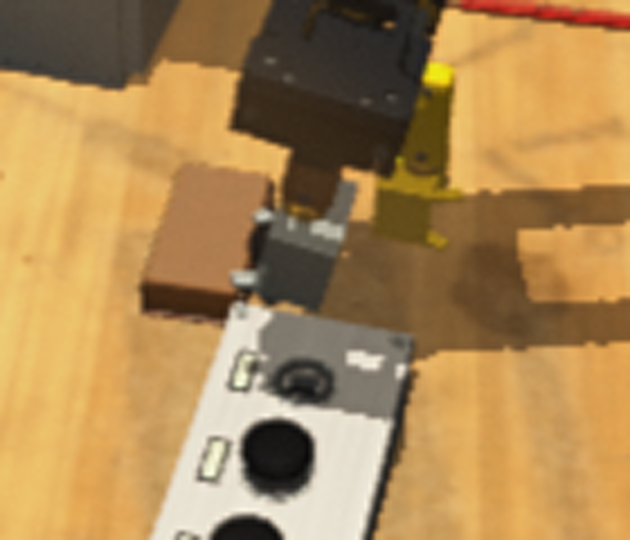

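The head came away: dark head between the tongues at (262,245), bare bezel at (303,380). Now carry it to the drawer, turning half around.

```bash
cat >> plan.py <<'E'
CO=np.array([.650,-.3255]);CX=np.array([np.cos(np.radians(-11)),np.sin(np.radians(-11))]);CY=np.array([-CX[1],CX[0]])
def dump(u,v,z,th,yaz=-101,d=.082):
    o=np.r_[CO+CX*u+CY*v,z];return o-d*Rdown(yaz,th).as_matrix()[:,2],yaz,th
E
python3 - <<'E'
from plan import *
plan([((.42,.0,.31),-10,-10),dump(-.168,-.045,.23,-10)+(.8,)])
E
```

```text
"xyz":[[-0.02,-0.15,-0.1],[-0.03,-0.15,-0.1],[-0.04,-0.15,-0.09],[-0.06,-0.15,-0.09],[-0.07,-0.15,-0.09]] "rot":[[0.17,0,0.94],[0.17,0,0.94],[0.17,0,0.94],[0.17,0,0.94],[0.17,0,0.94]]
"xyz":[[-0.08,-0.14,-0.09],[-0.09,-0.14,-0.08],[-0.1,-0.13,-0.08],[-0.11,-0.12,-0.08],[-0.12,-0.11,-0.08]] "rot":[[0.17,0,0.93],[0.17,0.01,0.94],[0.17,0,0.93],[0.17,0,0.94],[0.17,0.01,0.93]]
"xyz":[[-0.13,-0.1,-0.08],[-0.14,-0.09,-0.08],[-0.15,-0.08,-0.07],[-0.15,-0.07,-0.07],[-0.16,-0.06,-0.07]] "rot":[[0.17,0,0.94],[0.17,0,0.93],[0.18,0.01,0.93],[0.17,0,0.94],[0.18,0.01,0.93]]
"xyz":[[-0.16,-0.05,-0.07],[-0.17,-0.04,-0.07],[-0.17,-0.03,-0.07],[-0.17,-0.02,-0.08],[-0.42,0.17,0.07]] "rot":[[0.17,0,0.94],[0.18,0.01,0.93],[0.17,0,0.94],[0.18,0.01,0.93],[0.17,0,0.94]]
"xyz":[[-0.4,0.2,0.07],[-0.39,0.24,0.07],[-0.36,0.27,0.06],[-0.34,0.3,0.06],[-0.32,0.33,0.05]] "rot":[[0.17,0,0.94],[0.17,0,0.94],[0.17,0,0.94],[0.17,0,0.94],[0.17,0,0.94]]
"xyz":[[-0.29,0.35,0.05],[-0.26,0.38,0.04],[-0.23,0.4,0.04],[-0.19,0.41,0.03],[-0.16,0.43,0.03]] "rot":[[0.16,0,0.95],[0.17,0,0.94],[0.17,0,0.95],[0.16,0,0.94],[0.17,0,0.95]]
"xyz":[[-0.12,0.44,0.02],[-0.08,0.45,0.02],[-0.05,0.45,0.01],[-0.01,0.46,0],[0.03,0.45,-0.01]] "rot":[[0.16,0,0.94],[0.17,0,0.95],[0.17,0,0.94],[0.16,0,0.95],[0.17,0,0.94]]
"xyz":[[0.06,0.45,-0.01],[0.1,0.45,-0.02],[0.14,0.43,-0.02]] "rot":[[0.16,0.01,0.95],[0.17,0.01,0.94],[0.16,0,0.95]]
```

>>> carry_out(xyz=[[-0.02,-0.15,-0.1],[-0.03,-0.15,-0.1],[-0.04,-0.15,-0.09],[-0.06,-0.15,-0.09],[-0.07,-0.15,-0.09]], rot=[[0.17,0,0.94],[0.17,0,0.94],[0.17,0,0.94],[0.17,0,0.94],[0.17,0,0.94]])

```text
time: 14.3
tcp_pos: [0.4338, 0.085, 0.2512]
orientation: [0.289, 0.953, -0.026, 0.085]
wrist_force: [-0.3, -0.1, -0.9]
opening: 0.227
finger_force: 50.0
```

>>> carry_out(xyz=[[-0.08,-0.14,-0.09],[-0.09,-0.14,-0.08],[-0.1,-0.13,-0.08],[-0.11,-0.12,-0.08],[-0.12,-0.11,-0.08]], rot=[[0.17,0,0.94],[0.17,0,0.94],[0.17,0,0.94],[0.17,0,0.94],[0.17,0,0.94]])

```text
time: 14.8
tcp_pos: [0.4286, 0.0546, 0.2708]
orientation: [0.48, 0.873, -0.043, 0.078]
wrist_force: [-0.6, 0.6, -1.9]
opening: 0.227
finger_force: 50.0
```

>>> carry_out(xyz=[[-0.13,-0.1,-0.08],[-0.14,-0.09,-0.08],[-0.15,-0.08,-0.07],[-0.15,-0.07,-0.07],[-0.16,-0.06,-0.07]], rot=[[0.17,0,0.94],[0.17,0,0.94],[0.17,0,0.94],[0.17,0,0.94],[0.17,0,0.94]])

```text
time: 15.3
tcp_pos: [0.4242, 0.0241, 0.2906]
orientation: [0.65, 0.755, -0.058, 0.067]
wrist_force: [0.3, -0.5, -1.9]
opening: 0.226
finger_force: 50.0
```

>>> carry_out(xyz=[[-0.16,-0.05,-0.07],[-0.17,-0.04,-0.07],[-0.17,-0.03,-0.07],[-0.17,-0.02,-0.08],[-0.42,0.17,0.07]], rot=[[0.17,0,0.94],[0.17,0,0.94],[0.17,0,0.94],[0.17,0,0.94],[0.17,0,0.94]])

```text
time: 15.8
tcp_pos: [0.4231, -0.0177, 0.3076]
orientation: [0.792, 0.605, -0.07, 0.054]
wrist_force: [0.5, -0.5, -1.2]
opening: 0.225
finger_force: 50.0
```

>>> carry_out(xyz=[[-0.4,0.2,0.07],[-0.39,0.24,0.07],[-0.36,0.27,0.06],[-0.34,0.3,0.06],[-0.32,0.33,0.05]], rot=[[0.17,0,0.94],[0.17,0,0.94],[0.17,0,0.94],[0.17,0,0.94],[0.17,0,0.94]])

```text
time: 16.3
tcp_pos: [0.4412, -0.1088, 0.3074]
orientation: [0.9, 0.427, -0.081, 0.038]
wrist_force: [0.3, 0.5, -2.0]
opening: 0.229
finger_force: 50.0
```

>>> carry_out(xyz=[[-0.29,0.35,0.05],[-0.26,0.38,0.04],[-0.23,0.4,0.04],[-0.19,0.41,0.03],[-0.16,0.43,0.03]], rot=[[0.17,0,0.94],[0.17,0,0.94],[0.17,0,0.94],[0.17,0,0.94],[0.17,0,0.94]])

```text
time: 16.8
tcp_pos: [0.4592, -0.199, 0.3079]
orientation: [0.969, 0.232, -0.087, 0.021]
wrist_force: [-0.5, 0.1, -1.9]
opening: 0.226
finger_force: 50.0
```

>>> carry_out(xyz=[[-0.12,0.44,0.02],[-0.08,0.45,0.02],[-0.05,0.45,0.01],[-0.01,0.46,0],[0.03,0.45,-0.01]], rot=[[0.17,0,0.94],[0.17,0,0.94],[0.17,0,0.94],[0.17,0,0.94],[0.17,0,0.94]])

```text
time: 17.3
tcp_pos: [0.4775, -0.2883, 0.3078]
orientation: [0.996, 0.026, -0.09, 0.002]
wrist_force: [-0.1, 0.2, -1.7]
opening: 0.223
finger_force: 50.0
```

>>> carry_out(xyz=[[0.06,0.45,-0.01],[0.1,0.45,-0.02],[0.14,0.43,-0.02],[0,0,0]], rot=[[0.17,0,0.94],[0.17,0,0.94],[0.17,0,0.94],[0,0,0]])

```text
time: 17.7
tcp_pos: [0.4878, -0.3435, 0.3068]
orientation: [0.991, -0.098, -0.09, -0.009]
wrist_force: [0.9, 0.2, -2.0]
opening: 0.229
finger_force: 50.0
```

```bash
python3 - <<'E'
from plan import *
from look import *
st();print(dump(-.168,-.045,.23,-10))
plan([dump(-.168,-.045,.20,20)+(.8,),dump(-.168,-.045,.158,55)+(.8,)])
A,D=snap('side','side6')
A,D=snap('top','top6')
E
```

```text
t 17.7 tcp [ 0.4878 -0.3435  0.3068] yaz -101.3 toolz [-0.176  0.035 -0.984] j [-0.7   0.25  1.34 -0.09  1.7   1.07] F [ 0.9  0.2 -2. ] op 19.9 ff 50.0
(array([ 0.49047777, -0.34033427,  0.31075424]), -101, -10)
"xyz":[[-0.12,-0.01,0.13],[-0.13,-0.01,0.12],[-0.14,-0.01,0.11],[-0.15,-0.01,0.1],[-0.16,-0.02,0.09]] "rot":[[0,0.87,-0.01],[0,0.87,-0.01],[0,0.87,-0.01],[0,0.86,-0.01],[0,0.87,-0.01]]
"xyz":[[-0.16,-0.01,0.07],[-0.17,-0.02,0.07],[-0.19,0,0.17],[-0.2,0,0.15],[-0.22,0,0.14]] "rot":[[0.01,0.86,-0.01],[0,0.87,-0.01],[0,0.87,0],[0,0.88,0],[0,0.87,0]]
"xyz":[[-0.23,0,0.12],[-0.23,0,0.1],[-0.24,0,0.09],[-0.25,0,0.07],[-0.25,0,0.05]] "rot":[[0,0.88,0],[0,0.87,0],[0,0.88,0],[0,0.87,0],[0,0.88,0.01]]
```

```bash
python3 - <<'E'
from plan import *
v=-.045
plan([dump(-.160,v,.150,-4)+(.5,),dump(-.163,v,.150,25)+(.8,),dump(-.166,v,.158,55)+(.8,)])
E
```

```text
"xyz":[[0.1,-0.01,0.46],[0.08,-0.01,0.46],[0.07,-0.01,0.47],[0.06,0,0.46],[-0.18,0,0.04]] "rot":[[0,0.32,0],[0,0.32,-0.01],[0,0.32,0],[-0.01,0.31,-0.01],[0,0.97,0]]
"xyz":[[-0.18,0,0.03],[-0.18,0,0.01],[-0.19,0,0],[-0.18,0,-0.01],[-0.18,0,-0.04]] "rot":[[0,0.97,0],[0,0.97,0],[0,0.96,0],[0,0.97,0],[0,0.96,0]]
"xyz":[[-0.14,0,0.01],[-0.15,0,0],[-0.14,0,-0.01],[-0.14,0,-0.02],[-0.14,0,-0.04]] "rot":[[0,0.86,0],[0,0.86,0],[0,0.86,0],[0,0.86,0],[0,0.85,0]]
"xyz":[[-0.14,0,-0.05],[-0.14,-0.01,-0.05]] "rot":[[0,0.86,0],[0,0.85,0]]
```

>>> carry_out(xyz=[[0.1,-0.01,0.46],[0.08,-0.01,0.46],[0.07,-0.01,0.46],[0.06,0,0.46],[-0.18,0,0.04]], rot=[[0,0.32,0],[0,0.32,0],[0,0.32,0],[0,0.32,0],[0,0.97,0]])

```text
time: 18.3
tcp_pos: [0.483, -0.3366, 0.2275]
orientation: [0.995, -0.095, 0.007, -0.001]
wrist_force: [-0.5, 0.1, -1.6]
opening: 0.223
finger_force: 50.0
```

>>> carry_out(xyz=[[-0.18,0,0.03],[-0.18,0,0.01],[-0.18,0,0],[-0.18,0,-0.01],[-0.18,0,-0.04]], rot=[[0,0.97,0],[0,0.97,0],[0,0.97,0],[0,0.97,0],[0,0.97,0]])

```text
time: 18.8
tcp_pos: [0.4479, -0.3308, 0.2256]
orientation: [0.971, -0.093, 0.218, 0.022]
wrist_force: [0.3, -0.2, -2.3]
opening: 0.228
finger_force: 50.0
```

>>> carry_out(xyz=[[-0.14,0,0.01],[-0.14,0,0],[-0.14,0,-0.01],[-0.14,0,-0.02],[-0.14,0,-0.04]], rot=[[0,0.86,0],[0,0.86,0],[0,0.86,0],[0,0.86,0],[0,0.86,0]])

```text
time: 19.3
tcp_pos: [0.4237, -0.3262, 0.2119]
orientation: [0.913, -0.087, 0.396, 0.039]
wrist_force: [-0.7, -0.3, -1.9]
opening: 0.226
finger_force: 50.0
```

>>> carry_out(xyz=[[-0.14,0,-0.05],[-0.14,0,-0.05],[0,0,0],[0,0,0],[0,0,0]], rot=[[0,0.86,0],[0,0.86,0],[0,0,0],[0,0,0],[0,0,0]])

```text
time: 19.8
tcp_pos: [0.4139, -0.3255, 0.2067]
orientation: [0.882, -0.085, 0.461, 0.046]
wrist_force: [0.4, 0.8, -0.5]
opening: 0.227
finger_force: 50.0
```

```bash
python3 - <<'E'
from plan import *
from look import *
st();v=-.045
plan([dump(-.165,v,.20,20)+(.8,),dump(-.165,v,.24,0)+(.8,)])
A,D=snap('side','side7');A2,D=snap('top','top7')
r=lambda a,x,y,w,h:cv2.resize(np.ascontiguousarray(a[y:y+h,x:x+w,::-1]),(400,400),interpolation=cv2.INTER_CUBIC)
cv2.imwrite('pics/s7.png',np.hstack([r(A,260,70,120,120),r(A2,360,130,120,120)]))
E
```

```text
t 19.8 tcp [ 0.4139 -0.3255  0.2067] yaz -101.0 toolz [ 0.806 -0.158 -0.57 ] j [-1.36 -0.45  2.46  1.1   1.01 -0.17] F [ 0.4  0.8 -0.5] op 19.7 ff 50.0
"xyz":[[0.25,0,-0.03],[0.25,0,-0.04],[0.24,0,-0.06],[0.24,0,-0.08],[0.23,0,-0.1]] "rot":[[0,-0.88,0],[0,-0.88,0],[0,-0.88,0],[0.01,-0.88,0],[0,-0.88,0]]
"xyz":[[0.22,0,-0.12],[0.21,0,-0.14],[0.2,0,-0.15],[0.21,0,-0.16],[0.2,0,-0.18]] "rot":[[0.01,-0.88,0],[0,-0.88,0],[0.01,-0.89,0.01],[0,-0.8,0],[0,-0.8,0]]
"xyz":[[0.18,0,-0.19],[0.17,0,-0.2],[0.15,0,-0.22]] "rot":[[0,-0.8,0],[0,-0.8,0],[0,-0.8,0]]
```

View pics/s7.png

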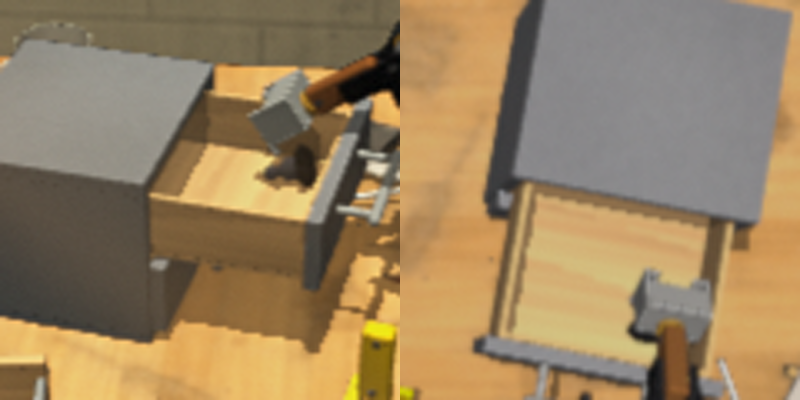

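The first head lies in the drawer by the front board (left view (295,165)) and the puller is empty. Back for the second.

```bash
python3 - <<'E'
from plan import *
v=-.045;p=seat(1,-.065)
plan([dump(-.165,v,.20,20)+(.8,),dump(-.165,v,.22,0)+(.8,),((.43,-.05,.28),-10,0),((*p,.22),80.5,0)])
E
```

```text
"xyz":[[0.25,0,-0.03],[0.25,0,-0.04],[0.24,0,-0.06],[0.24,0,-0.08],[0.23,0,-0.1]] "rot":[[0,-0.88,0],[0,-0.88,0],[0,-0.88,0],[0,-0.88,0],[0.01,-0.88,0]]
"xyz":[[0.22,0,-0.12],[0.21,0,-0.14],[0.2,0.01,-0.15],[0.17,0,-0.07],[0.17,0,-0.08]] "rot":[[0,-0.88,0],[0.01,-0.89,0.01],[0,-0.88,0],[0,-0.8,0],[0,-0.8,0]]
"xyz":[[0.16,0,-0.09],[0.16,0,-0.11],[0.15,0,-0.11],[-0.14,-0.36,0.03],[-0.11,-0.37,0.03]] "rot":[[0,-0.8,0],[0,-0.8,0],[0,-0.8,0],[0,0,-0.96],[0,0,-0.96]]
"xyz":[[-0.07,-0.38,0.03],[-0.04,-0.38,0.03],[-0.01,-0.38,0.03],[0.02,-0.38,0.03],[0.05,-0.38,0.03]] "rot":[[0,0,-0.96],[0,0,-0.96],[0,0,-0.96],[0,0,-0.96],[0,0,-0.96]]
"xyz":[[0.09,-0.38,0.03],[0.12,-0.37,0.03],[0.15,-0.36,0.03],[0.18,-0.34,0.03],[0.2,-0.33,0.03]] "rot":[[0,0,-0.96],[0,0,-0.96],[0,0,-0.96],[0,0,-0.96],[0,0,-0.96]]
"xyz":[[0.23,-0.31,0.03],[0.26,-0.29,0.03],[0.28,-0.26,0.03],[0.3,-0.24,0.02],[0.32,-0.22,0.03]] "rot":[[0,0,-0.95],[0,0,-0.96],[0,0,-0.95],[0,0,-0.96],[0,0,-0.95]]
"xyz":[[0.33,-0.19,0.02],[0.35,-0.15,0.03],[0.3,-0.11,0.08],[0.31,-0.08,0.08],[0.32,-0.06,0.08]] "rot":[[0,0,-0.96],[0,0,-0.95],[0,0,-0.95],[0,0,-0.95],[0,0,-0.95]]
"xyz":[[0.32,-0.03,0.08],[0.32,0,0.08],[0.32,0.02,0.08],[0.32,0.05,0.08],[0.31,0.08,0.08]] "rot":[[0,0,-0.95],[0,0,-0.95],[0,0,-0.95],[0,0,-0.95],[0,0,-0.95]]
"xyz":[[0.3,0.1,0.08],[0.29,0.13,0.08],[0.28,0.15,0.08],[0.27,0.17,0.08],[0.26,0.19,0.08]] "rot":[[0,0,-0.95],[0,0,-0.96],[0,0,-0.95],[0,0,-0.96],[0,0,-0.95]]
"xyz":[[0.24,0.22,0.08],[0.22,0.23,0.07],[0.2,0.25,0.08],[0.18,0.27,0.07],[0.15,0.28,0.08]] "rot":[[0,0,-0.96],[0,0,-0.95],[0,0,-0.96],[0,0,-0.95],[0,0,-0.96]]
"xyz":[[0.13,0.3,0.07]] "rot":[[0,0,-0.95]]
```

>>> carry_out(xyz=[[0.25,0,-0.03],[0.25,0,-0.04],[0.24,0,-0.06],[0.24,0,-0.08],[0.23,0,-0.1]], rot=[[0,-0.88,0],[0,-0.88,0],[0,-0.88,0],[0,-0.88,0],[0,-0.88,0]])

```text
time: 20.4
tcp_pos: [0.4383, -0.3298, 0.251]
orientation: [0.954, -0.092, 0.284, 0.028]
wrist_force: [0.3, -0.4, -2.0]
opening: 0.226
finger_force: 50.0
```

>>> carry_out(xyz=[[0.22,0,-0.12],[0.21,0,-0.14],[0.2,0,-0.15],[0.17,0,-0.07],[0.17,0,-0.08]], rot=[[0,-0.88,0],[0,-0.88,0],[0,-0.88,0],[0,-0.8,0],[0,-0.8,0]])

```text
time: 20.9
tcp_pos: [0.4635, -0.3345, 0.2873]
orientation: [0.99, -0.096, 0.104, 0.011]
wrist_force: [0.3, -0.3, -2.2]
opening: 0.227
finger_force: 50.0
```

>>> carry_out(xyz=[[0.16,0,-0.09],[0.16,0,-0.11],[0.15,0,-0.11],[-0.14,-0.36,0.03],[-0.11,-0.37,0.03]], rot=[[0,-0.8,0],[0,-0.8,0],[0,-0.8,0],[0,0,-0.96],[0,0,-0.96]])

```text
time: 21.4
tcp_pos: [0.4749, -0.307, 0.2979]
orientation: [1.0, -0.011, 0.0, -0.0]
wrist_force: [0.3, 0.9, -2.0]
opening: 0.223
finger_force: 50.0
```

>>> carry_out(xyz=[[-0.07,-0.38,0.03],[-0.04,-0.38,0.03],[-0.01,-0.38,0.03],[0.02,-0.38,0.03],[0.05,-0.38,0.03]], rot=[[0,0,-0.96],[0,0,-0.96],[0,0,-0.96],[0,0,-0.96],[0,0,-0.96]])

```text
time: 21.9
tcp_pos: [0.4613, -0.2311, 0.2928]
orientation: [0.98, 0.197, 0.001, 0.001]
wrist_force: [0.8, 0.3, -1.6]
opening: 0.227
finger_force: 50.0
```

>>> carry_out(xyz=[[0.09,-0.38,0.03],[0.12,-0.37,0.03],[0.15,-0.36,0.03],[0.18,-0.34,0.03],[0.2,-0.33,0.03]], rot=[[0,0,-0.96],[0,0,-0.96],[0,0,-0.96],[0,0,-0.96],[0,0,-0.96]])

```text
time: 22.4
tcp_pos: [0.4485, -0.1545, 0.2869]
orientation: [0.918, 0.397, 0.001, 0.001]
wrist_force: [-0.6, 0.3, -2.4]
opening: 0.228
finger_force: 50.0
```

>>> carry_out(xyz=[[0.23,-0.31,0.03],[0.26,-0.29,0.03],[0.28,-0.26,0.03],[0.3,-0.24,0.02],[0.32,-0.22,0.03]], rot=[[0,0,-0.96],[0,0,-0.96],[0,0,-0.95],[0,0,-0.96],[0,0,-0.95]])

```text
time: 22.9
tcp_pos: [0.4355, -0.0783, 0.2814]
orientation: [0.816, 0.578, 0.001, 0.001]
wrist_force: [-0.0, 1.2, -1.3]
opening: 0.226
finger_force: 50.0
```

>>> carry_out(xyz=[[0.33,-0.19,0.02],[0.35,-0.15,0.03],[0.3,-0.11,0.08],[0.31,-0.08,0.08],[0.32,-0.06,0.08]], rot=[[0,0,-0.96],[0,0,-0.95],[0,0,-0.95],[0,0,-0.95],[0,0,-0.95]])

```text
time: 23.4
tcp_pos: [0.424, -0.0102, 0.2697]
orientation: [0.679, 0.734, 0.001, 0.001]
wrist_force: [-0.2, -0.0, -1.9]
opening: 0.225
finger_force: 50.0
```

>>> carry_out(xyz=[[0.32,-0.03,0.08],[0.32,0,0.08],[0.32,0.02,0.08],[0.32,0.05,0.08],[0.31,0.08,0.08]], rot=[[0,0,-0.95],[0,0,-0.95],[0,0,-0.95],[0,0,-0.95],[0,0,-0.95]])

```text
time: 23.9
tcp_pos: [0.4134, 0.0532, 0.2536]
orientation: [0.514, 0.858, 0.0, 0.001]
wrist_force: [-0.6, 0.4, -1.6]
opening: 0.225
finger_force: 50.0
```

>>> carry_out(xyz=[[0.3,0.1,0.08],[0.29,0.13,0.08],[0.28,0.15,0.08],[0.27,0.17,0.08],[0.26,0.19,0.08]], rot=[[0,0,-0.95],[0,0,-0.95],[0,0,-0.95],[0,0,-0.95],[0,0,-0.95]])

```text
time: 24.4
tcp_pos: [0.4027, 0.1161, 0.2376]
orientation: [0.326, 0.945, 0.0, 0.001]
wrist_force: [-0.1, -0.1, -1.8]
opening: 0.222
finger_force: 50.0
```

>>> carry_out(xyz=[[0.24,0.22,0.08],[0.22,0.23,0.07],[0.2,0.25,0.08],[0.18,0.27,0.07],[0.15,0.28,0.08]], rot=[[0,0,-0.96],[0,0,-0.95],[0,0,-0.96],[0,0,-0.95],[0,0,-0.96]])

```text
time: 24.9
tcp_pos: [0.3919, 0.1796, 0.2224]
orientation: [0.123, 0.992, 0.0, 0.001]
wrist_force: [0.0, 0.8, -1.9]
opening: 0.228
finger_force: 50.0
```

>>> carry_out(xyz=[[0.13,0.3,0.07],[0,0,0],[0,0,0]], rot=[[0,0,-0.95],[0,0,0],[0,0,0]])

```text
time: 25.2
tcp_pos: [0.3897, 0.1915, 0.2194]
orientation: [0.084, 0.996, -0.0, 0.001]
wrist_force: [0.4, 0.5, -1.8]
opening: 0.23
finger_force: 50.0
```

```bash
cat >> plan.py <<'E'
def held():
    """puller in tool frame: bridge-top tool z (both views), y extent, x extent"""
    import look
    for n in('top','side'):
        A,D=robot.read_camera(n);s=robot.get_state();P=look.cloud(n,D);R=Rn.from_quat(s['orientation']).as_matrix();L=((P-s['tcp_pos'])@R).reshape(-1,3)
        L=L[(abs(L[:,0])<.035)&(abs(L[:,1])<.04)&(L[:,2]>.025)&(L[:,2]<.1)];b=L[(L[:,2]<.05)]
        print(n,'bridge z',np.median(b[:,2]).round(4),'y',np.percentile(L[:,1],[2,98]).round(4),'x',np.percentile(L[:,0],[2,98]).round(4),'low',np.percentile(L[:,2],97).round(4))
E
python3 - <<'E'
from plan import *
st();held();p=seat(1,-.065);plan([((*p,.148),80.5,0,.5),((*seat(1,0),.148),80.5,0,.4)])
E
```

```text
t 25.2 tcp [0.3897 0.1915 0.2194] yaz 80.3 toolz [ 0.002 -0.    -1.   ] j [ 0.28 -0.25  2.   -0.    1.39 -1.13] F [ 0.4  0.5 -1.8] op 20.0 ff 50.0
  return _methods._mean(a, axis=axis, dtype=dtype,
  ret = ret.dtype.type(ret / rcount)
Traceback (most recent call last):
  File "plan.py", line 35, in held
    print(n,'bridge z',np.median(b[:,2]).round(4),'y',np.percentile(L[:,1],[2,98]).round(4),'x',np.percentile(L[:,0],[2,98]).round(4),'low',np.percentile(L[:,2],97).round(4))
                                                      ~~~~~~~~~~~~~^^^^^^^^^^^^^^^
IndexError: index -1 is out of bounds for axis 0 with size 0
```

```bash
sed -i "s/for n in('top','side'):\$/for n in('side',):/" plan.py && python3 - <<'E'
from plan import *
held();p=seat(1,-.065);plan([((*p,.148),80.5,0,.5),((*seat(1,0.0005),.148),80.5,0,.4)])
E
```

```text
side bridge z 0.0419 y [-0.0213  0.0313] x [-0.0202  0.0237] low 0.0827
"xyz":[[0,0,0.45],[0,-0.01,0.44],[0,0,0.45],[0.01,-0.01,0.44],[-0.33,0,0]] "rot":[[0,0,-0.01],[0,0.01,-0.01],[0,0,-0.01],[0,0.01,-0.02],[0,0,0]]
"xyz":[[-0.33,0,0],[-0.33,0,0],[-0.32,0,0],[-0.33,0,0]] "rot":[[0,0,0],[0,0,0],[0,0,0],[0,0,0]]
```

>>> carry_out(xyz=[[0,0,0.45],[0,0,0.45],[0,0,0.45],[0,0,0.43],[-0.3,0,0]], rot=[[0,0,0],[0,0,0],[0,0,0],[0,0.01,-0.02],[0,0,0]])

```text
time: 25.8
tcp_pos: [0.3993, 0.1882, 0.1454]
orientation: [0.084, 0.996, -0.001, -0.002]
wrist_force: [-0.1, 0.5, -1.2]
opening: 0.226
finger_force: 50.0
```

>>> carry_out(xyz=[[-0.4,0,0],[-0.4,0,0],[-0.3,0,0],[-0.2,0,0],[-0.04,0,0]], rot=[[0,0,0],[0,0,0],[0,0,0],[0,0,0],[0,0,0]])

```text
time: 26.3
tcp_pos: [0.4555, 0.1798, 0.1482]
orientation: [0.084, 0.996, 0.0, 0.0]
wrist_force: [-0.6, -1.0, -1.7]
opening: 0.227
finger_force: 50.0
```

```bash
python3 - <<'E'
from plan import *
st();print(seat(1,0))
E
```

```text
t 26.3 tcp [0.4555 0.1798 0.1482] yaz 80.4 toolz [ 0.001 -0.    -1.   ] j [ 0.21 -0.04  1.95 -0.    1.23 -1.19] F [-0.6 -1.  -1.7] op 19.7 ff 50.0
[0.45355343 0.17955258]
```

>>> carry_out(xyz=[[0,0,-0.08],[0,0,-0.08],[0,0,-0.08],[0,0,-0.08],[0,0,-0.08]], rot=[[0,0,0],[0,0,0],[0,0,0],[0,0,0],[0,0,0]])

```text
time: 26.8
tcp_pos: [0.4536, 0.1799, 0.1621]
orientation: [0.083, 0.997, -0.0, -0.0]
wrist_force: [5.5, -0.1, -22.8]
opening: 0.228
finger_force: 50.0
```

>>> carry_out(xyz=[[0,0,-0.2],[0,0,-0.3],[0,0,-0.4],[0,0,-0.4],[0,0,-0.3]], rot=[[0,-0.4,0],[0,-0.4,0],[0,-0.4,0],[0,-0.4,0],[0,-0.4,0]])

```text
time: 27.3
tcp_pos: [0.45, 0.1812, 0.2301]
orientation: [0.083, 0.993, -0.007, 0.089]
wrist_force: [0.2, 0.7, -2.1]
opening: 0.226
finger_force: 50.0
```

```bash
python3 - <<'E'
from plan import *
from look import *
st();v=.045
plan([((.425,.03,.31),-10,-10),dump(-.160,v,.23,-10)+(.8,)])
A,D=snap('side','side8');P=cloud('side',D)
for k in range(4):
    s=seat(k,0);m=(np.hypot(P[...,0]-s[0],P[...,1]-s[1]-.002)<.018)
    print('seat',k,'z med',np.nanmedian(P[m][:,2]).round(4) if m.any() else None,m.sum())
E
```

```text
t 27.3 tcp [0.45   0.1812 0.2301] yaz 80.4 toolz [ 0.175 -0.028 -0.984] j [ 0.27 -0.26  1.99 -0.08  1.24 -1.11] F [ 0.2  0.7 -2.1] op 19.7 ff 50.0
"xyz":[[-0.02,-0.2,-0.1],[-0.04,-0.2,-0.1],[-0.05,-0.2,-0.1],[-0.07,-0.2,-0.09],[-0.08,-0.19,-0.09]] "rot":[[0.17,0,0.94],[0.17,0,0.94],[0.17,0,0.94],[0.17,0,0.94],[0.17,0,0.94]]
"xyz":[[-0.1,-0.18,-0.09],[-0.11,-0.18,-0.09],[-0.13,-0.17,-0.08],[-0.14,-0.16,-0.08],[-0.15,-0.15,-0.08]] "rot":[[0.17,0,0.94],[0.17,0,0.94],[0.17,0,0.94],[0.17,0,0.93],[0.17,0,0.94]]
"xyz":[[-0.17,-0.13,-0.08],[-0.18,-0.12,-0.08],[-0.19,-0.11,-0.07],[-0.19,-0.09,-0.07],[-0.2,-0.08,-0.07]] "rot":[[0.17,0,0.93],[0.17,0,0.94],[0.17,0.01,0.93],[0.16,0,0.94],[0.17,0.01,0.93]]
"xyz":[[-0.21,-0.06,-0.07],[-0.21,-0.05,-0.07],[-0.21,-0.03,-0.07],[-0.22,-0.02,-0.07],[-0.34,0.18,0.06]] "rot":[[0.16,0,0.94],[0.17,0.01,0.93],[0.16,0,0.94],[0.17,0.01,0.93],[0.17,0,0.94]]
"xyz":[[-0.33,0.21,0.06],[-0.31,0.24,0.05],[-0.29,0.26,0.05],[-0.26,0.29,0.04],[-0.24,0.31,0.04]] "rot":[[0.17,0,0.94],[0.17,0,0.94],[0.17,0,0.94],[0.17,0,0.94],[0.17,0,0.94]]
"xyz":[[-0.21,0.33,0.04],[-0.19,0.34,0.03],[-0.16,0.36,0.03],[-0.13,0.37,0.02],[-0.1,0.38,0.01]] "rot":[[0.16,0,0.95],[0.17,0,0.94],[0.16,0,0.95],[0.17,0,0.94],[0.17,0,0.95]]
"xyz":[[-0.06,0.38,0.01],[-0.03,0.39,0],[0,0.39,0],[0.03,0.39,-0.01],[0.06,0.38,-0.01]] "rot":[[0.16,0,0.94],[0.17,0,0.95],[0.16,0,0.94],[0.17,0,0.95],[0.16,0,0.94]]
"xyz":[[0.1,0.38,-0.02],[0.12,0.37,-0.02],[0.16,0.36,-0.03]] "rot":[[0.17,0.01,0.95],[0.16,0,0.94],[0.17,0.01,0.95]]
seat 0 z med 0.0605 80
seat 1 z med 0.2161 593
seat 2 z med 0.0857 384
seat 3 z med 0.0836 287
```

>>> carry_out(xyz=[[-0.02,-0.2,-0.1],[-0.04,-0.2,-0.1],[-0.05,-0.2,-0.1],[-0.07,-0.2,-0.09],[-0.08,-0.19,-0.09]], rot=[[0.17,0,0.94],[0.17,0,0.94],[0.17,0,0.94],[0.17,0,0.94],[0.17,0,0.94]])

```text
time: 27.85
tcp_pos: [0.4429, 0.1409, 0.2491]
orientation: [0.288, 0.954, -0.026, 0.083]
wrist_force: [-0.4, 0.0, -1.4]
opening: 0.225
finger_force: 50.0
```

>>> carry_out(xyz=[[-0.1,-0.18,-0.09],[-0.11,-0.18,-0.09],[-0.13,-0.17,-0.08],[-0.14,-0.16,-0.08],[-0.15,-0.15,-0.08]], rot=[[0.17,0,0.94],[0.17,0,0.94],[0.17,0,0.94],[0.17,0,0.94],[0.17,0,0.94]])

```text
time: 28.35
tcp_pos: [0.436, 0.1012, 0.27]
orientation: [0.479, 0.873, -0.043, 0.076]
wrist_force: [0.2, 0.3, -2.0]
opening: 0.222
finger_force: 50.0
```

>>> carry_out(xyz=[[-0.17,-0.13,-0.08],[-0.18,-0.12,-0.08],[-0.19,-0.11,-0.07],[-0.19,-0.09,-0.07],[-0.2,-0.08,-0.07]], rot=[[0.17,0,0.94],[0.17,0,0.94],[0.17,0,0.94],[0.17,0,0.94],[0.17,0,0.94]])

```text
time: 28.85
tcp_pos: [0.43, 0.0615, 0.2912]
orientation: [0.649, 0.755, -0.059, 0.066]
wrist_force: [0.4, 0.1, -2.8]
opening: 0.223
finger_force: 50.0
```

>>> carry_out(xyz=[[-0.21,-0.06,-0.07],[-0.21,-0.05,-0.07],[-0.21,-0.03,-0.07],[-0.22,-0.02,-0.07],[-0.34,0.18,0.06]], rot=[[0.17,0,0.94],[0.17,0,0.94],[0.17,0,0.94],[0.17,0,0.94],[0.17,0,0.94]])

```text
time: 29.35
tcp_pos: [0.4293, 0.0152, 0.3089]
orientation: [0.791, 0.605, -0.072, 0.053]
wrist_force: [0.1, -1.1, -1.4]
opening: 0.228
finger_force: 50.0
```

>>> carry_out(xyz=[[-0.33,0.21,0.06],[-0.31,0.24,0.05],[-0.29,0.26,0.05],[-0.26,0.29,0.04],[-0.24,0.31,0.04]], rot=[[0.17,0,0.94],[0.17,0,0.94],[0.17,0,0.94],[0.17,0,0.94],[0.17,0,0.94]])

```text
time: 29.85
tcp_pos: [0.4532, -0.0606, 0.3087]
orientation: [0.899, 0.428, -0.082, 0.037]
wrist_force: [0.0, -0.5, -1.3]
opening: 0.224
finger_force: 50.0
```

>>> carry_out(xyz=[[-0.21,0.33,0.04],[-0.19,0.34,0.03],[-0.16,0.36,0.03],[-0.13,0.37,0.02],[-0.1,0.38,0.01]], rot=[[0.17,0,0.94],[0.17,0,0.94],[0.17,0,0.94],[0.17,0,0.94],[0.17,0,0.94]])

```text
time: 30.35
tcp_pos: [0.4765, -0.1358, 0.309]
orientation: [0.968, 0.232, -0.089, 0.02]
wrist_force: [-0.1, -0.5, -2.0]
opening: 0.228
finger_force: 50.0
```

>>> carry_out(xyz=[[-0.06,0.38,0.01],[-0.03,0.39,0],[0,0.39,0],[0.03,0.39,-0.01],[0.06,0.38,-0.01]], rot=[[0.17,0,0.94],[0.17,0,0.94],[0.17,0,0.94],[0.17,0,0.94],[0.17,0,0.94]])

```text
time: 30.85
tcp_pos: [0.5001, -0.2099, 0.3092]
orientation: [0.995, 0.027, -0.091, 0.002]
wrist_force: [0.1, 0.8, -1.3]
opening: 0.225
finger_force: 50.0
```

>>> carry_out(xyz=[[0.1,0.38,-0.02],[0.12,0.37,-0.02],[0.16,0.36,-0.03],[0,0,0]], rot=[[0.17,0,0.94],[0.17,0,0.94],[0.17,0,0.94],[0,0,0]])

```text
time: 31.25
tcp_pos: [0.5142, -0.2561, 0.3086]
orientation: [0.991, -0.098, -0.091, -0.009]
wrist_force: [-0.1, 1.2, -1.8]
opening: 0.223
finger_force: 50.0
```

```bash
cat >> plan.py <<'E'
def seats():
    import look
    A,D=robot.read_camera('side');P=look.cloud('side',D)
    for k in range(4):
        s=seat(k,0);m=(np.hypot(P[...,0]-s[0],P[...,1]-s[1]-.002)<.018);print('seat',k,np.nanmedian(P[m][:,2]).round(3) if m.any() else None)
E
python3 - <<'E'
from plan import *
st();seats();v=.045
plan([dump(-.160,v,.150,-4)+(.5,),dump(-.163,v,.150,25)+(.8,),dump(-.166,v,.158,55)+(.8,)])
E
```

```text
t 31.25 tcp [ 0.5142 -0.2561  0.3086] yaz -101.2 toolz [-0.179  0.035 -0.983] j [-0.56  0.21  1.39 -0.07  1.71  1.2 ] F [-0.1  1.2 -1.8] op 19.4 ff 50.0
seat 0 0.06
seat 1 0.06
seat 2 0.084
seat 3 0.084
"xyz":[[0.04,-0.01,0.48],[0.03,-0.01,0.48],[0.02,-0.01,0.48],[0,-0.01,0.49],[-0.18,0,0.04]] "rot":[[0,0.33,0],[0,0.32,0],[0,0.33,-0.01],[-0.01,0.32,0],[0,0.97,0]]
"xyz":[[-0.18,0,0.03],[-0.18,0,0.01],[-0.18,0,0],[-0.19,0,-0.02],[-0.18,0,-0.03]] "rot":[[0,0.97,0],[0,0.97,0],[0,0.96,0],[0,0.97,0],[0,0.96,0]]
"xyz":[[-0.14,0,0.01],[-0.15,0,0],[-0.14,0,-0.01],[-0.14,0,-0.03],[-0.14,0,-0.03]] "rot":[[0,0.86,0],[0,0.86,0],[0,0.86,0],[0,0.86,0],[0,0.85,0]]
"xyz":[[-0.14,0,-0.05],[-0.13,0,-0.06]] "rot":[[0,0.86,0],[0,0.85,0]]
```

Seat 1 is bare. I'll dump the head on the drawer's other side.

>>> carry_out(xyz=[[0.04,-0.01,0.48],[0.03,-0.01,0.48],[0.02,-0.01,0.48],[0,-0.01,0.48],[-0.18,0,0.04]], rot=[[0,0.33,0],[0,0.32,0],[0,0.33,0],[0,0.32,0],[0,0.97,0]])

```text
time: 31.8
tcp_pos: [0.4995, -0.2478, 0.2274]
orientation: [0.996, -0.095, 0.006, -0.001]
wrist_force: [0.1, -0.9, -2.3]
opening: 0.226
finger_force: 50.0
```

>>> carry_out(xyz=[[-0.18,0,0.03],[-0.18,0,0.01],[-0.18,0,0],[-0.18,0,-0.02],[-0.18,0,-0.03]], rot=[[0,0.97,0],[0,0.97,0],[0,0.97,0],[0,0.97,0],[0,0.97,0]])

```text
time: 32.3
tcp_pos: [0.4649, -0.2418, 0.2252]
orientation: [0.971, -0.092, 0.218, 0.022]
wrist_force: [0.1, 0.5, -1.7]
opening: 0.223
finger_force: 50.0
```

>>> carry_out(xyz=[[-0.14,0,0.01],[-0.14,0,0],[-0.14,0,-0.01],[-0.14,0,-0.03],[-0.14,0,-0.03]], rot=[[0,0.86,0],[0,0.86,0],[0,0.86,0],[0,0.86,0],[0,0.86,0]])

```text
time: 32.8
tcp_pos: [0.4409, -0.237, 0.2114]
orientation: [0.914, -0.086, 0.395, 0.039]
wrist_force: [-0.8, 0.1, -1.6]
opening: 0.225
finger_force: 50.0
```

>>> carry_out(xyz=[[-0.14,0,-0.05],[-0.14,0,-0.06],[0,0,0],[0,0,0],[0,0,0]], rot=[[0,0.86,0],[0,0.86,0],[0,0,0],[0,0,0],[0,0,0]])

```text
time: 33.3
tcp_pos: [0.4395, -0.2459, 0.2103]
orientation: [0.885, -0.083, 0.456, 0.04]
wrist_force: [1.1, -0.7, -1.0]
opening: 0.224
finger_force: 50.0
```

```bash
python3 - <<'E'
from plan import *
from look import *
st();v=.045;p=seat(2,-.065)
plan([dump(-.165,v,.20,20)+(.8,),dump(-.165,v,.22,0)+(.8,),((.43,.0,.27),-10,0),((*p,.22),80.5,0)])
A,D=snap('side','side9');A2,D=snap('top','top9')
r=lambda a,x,y,w,h:cv2.resize(np.ascontiguousarray(a[y:y+h,x:x+w,::-1]),(400,400),interpolation=cv2.INTER_CUBIC)
cv2.imwrite('pics/s9.png',np.hstack([r(A,260,70,120,120),r(A2,360,130,120,120)]))
E
```

```text
t 33.3 tcp [ 0.4395 -0.2459  0.2103] yaz -100.6 toolz [ 0.801 -0.147 -0.58 ] j [-1.18 -0.69  2.57  1.03  0.93  0.06] F [ 1.1 -0.7 -1. ] op 19.5 ff 50.0
"xyz":[[0.22,-0.02,-0.05],[0.22,-0.02,-0.06],[0.21,-0.02,-0.08],[0.21,-0.02,-0.1],[0.2,-0.02,-0.11]] "rot":[[-0.01,-0.86,0],[-0.01,-0.86,0.01],[-0.01,-0.86,0],[-0.01,-0.86,0.01],[-0.01,-0.87,0]]
"xyz":[[0.19,-0.03,-0.13],[0.18,-0.02,-0.14],[0.16,-0.03,-0.15],[0.17,0,-0.07],[0.17,0,-0.08]] "rot":[[-0.02,-0.86,0.01],[-0.01,-0.87,0],[-0.02,-0.86,0.01],[0,-0.8,0],[0,-0.8,0]]
"xyz":[[0.17,0,-0.09],[0.16,0,-0.1],[0.14,0,-0.12],[-0.15,-0.31,0.04],[-0.12,-0.32,0.04]] "rot":[[0,-0.8,0],[0,-0.8,0],[0,-0.8,0],[0,0,-0.96],[0,0,-0.96]]
"xyz":[[-0.1,-0.33,0.04],[-0.07,-0.33,0.04],[-0.04,-0.34,0.04],[-0.01,-0.34,0.04],[0.02,-0.34,0.04]] "rot":[[0,0,-0.96],[0,0,-0.96],[0,0,-0.96],[0,0,-0.96],[0,0,-0.96]]
"xyz":[[0.05,-0.34,0.04],[0.07,-0.33,0.04],[0.1,-0.32,0.04],[0.13,-0.31,0.04],[0.15,-0.3,0.04]] "rot":[[0,0,-0.96],[0,0,-0.96],[0,0,-0.96],[0,0,-0.96],[0,0,-0.96]]
"xyz":[[0.18,-0.29,0.05],[0.2,-0.27,0.04],[0.22,-0.26,0.05],[0.25,-0.24,0.04],[0.26,-0.21,0.05]] "rot":[[0,0,-0.95],[0,0,-0.96],[0,0,-0.95],[0,0,-0.96],[0,0,-0.95]]
"xyz":[[0.28,-0.19,0.04],[0.3,-0.18,0.05],[0.32,-0.1,0.07],[0.33,-0.07,0.07],[0.34,-0.04,0.07]] "rot":[[0,0,-0.96],[0,0,-0.95],[0,0,-0.95],[0,0,-0.95],[0,0,-0.95]]
"xyz":[[0.34,-0.01,0.06],[0.34,0.01,0.07],[0.34,0.04,0.06],[0.33,0.07,0.07],[0.32,0.1,0.06]] "rot":[[0,0,-0.95],[0,0,-0.95],[0,0,-0.95],[0,0,-0.95],[0,0,-0.95]]
"xyz":[[0.31,0.12,0.07],[0.3,0.15,0.06],[0.29,0.17,0.07],[0.27,0.2,0.06],[0.26,0.22,0.07]] "rot":[[0,0,-0.95],[0,0,-0.96],[0,0,-0.95],[0,0,-0.96],[0,0,-0.95]]
"xyz":[[0.24,0.24,0.06],[0.22,0.26,0.07],[0.19,0.28,0.06],[0.17,0.29,0.07],[0.15,0.3,0.06]] "rot":[[0,0,-0.96],[0,0,-0.95],[0,0,-0.96],[0,0,-0.95],[0,0,-0.96]]
"xyz":[[0.12,0.32,0.07]] "rot":[[0,0,-0.95]]
```

View pics/s9.png

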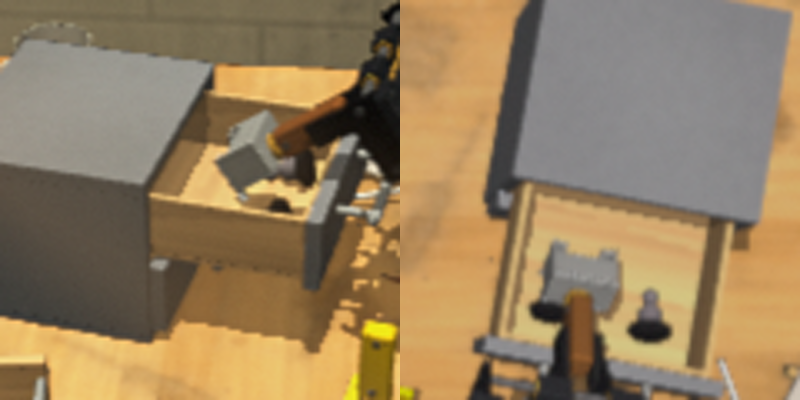

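Two heads now lie in the drawer: one at (650,315), the other by the tongues at (550,310) in the top half. Joint 3 touched its limit there, so later dumps will be shallower. Untilt first.

>>> carry_out(xyz=[[0.22,-0.02,-0.05],[0.22,-0.02,-0.06],[0.21,-0.02,-0.08],[0.21,-0.02,-0.1],[0.2,-0.02,-0.11]], rot=[[-0.01,-0.86,0],[-0.01,-0.86,0],[-0.01,-0.86,0],[-0.01,-0.86,0],[-0.01,-0.86,0]])

```text
time: 33.9
tcp_pos: [0.4583, -0.2459, 0.2533]
orientation: [0.955, -0.09, 0.282, 0.026]
wrist_force: [-0.6, 0.4, -1.2]
opening: 0.225
finger_force: 50.0
```

>>> carry_out(xyz=[[0.19,-0.03,-0.13],[0.18,-0.02,-0.14],[0.16,-0.03,-0.15],[0.17,0,-0.07],[0.17,0,-0.08]], rot=[[-0.01,-0.86,0],[-0.01,-0.86,0],[-0.01,-0.86,0],[0,-0.8,0],[0,-0.8,0]])

```text
time: 34.4
tcp_pos: [0.4803, -0.2468, 0.2882]
orientation: [0.99, -0.094, 0.105, 0.011]
wrist_force: [-1.1, 0.4, -2.1]
opening: 0.229
finger_force: 50.0
```

>>> carry_out(xyz=[[0.17,0,-0.09],[0.16,0,-0.1],[0.14,0,-0.12],[0,0,0]], rot=[[0,-0.8,0],[0,-0.8,0],[0,-0.8,0],[0,0,0]])

```text
time: 34.8
tcp_pos: [0.4982, -0.2502, 0.3024]
orientation: [0.996, -0.094, 0.001, 0.001]
wrist_force: [0.4, 0.6, -2.2]
opening: 0.226
finger_force: 50.0
```

```bash
python3 - <<'E'
from plan import *
st();p=seat(2,-.065)
plan([((.43,.0,.27),-10,0),((*p,.22),80.5,0)])
E
```

```text
t 34.8 tcp [ 0.4982 -0.2502  0.3024] yaz -100.8 toolz [ 0.002 -0.001 -1.   ] j [-0.61  0.02  1.6   0.    1.52  1.15] F [ 0.4  0.6 -2.2] op 19.7 ff 50.0
"xyz":[[-0.15,-0.31,0.04],[-0.12,-0.32,0.04],[-0.1,-0.33,0.04],[-0.07,-0.33,0.04],[-0.04,-0.34,0.04]] "rot":[[0,0,-0.96],[0,0,-0.96],[0,0,-0.96],[0,0,-0.95],[0,0,-0.96]]
"xyz":[[-0.01,-0.34,0.04],[0.02,-0.34,0.04],[0.04,-0.34,0.04],[0.07,-0.33,0.04],[0.1,-0.33,0.04]] "rot":[[0,0,-0.95],[0,0,-0.96],[0,0,-0.95],[0,0,-0.96],[0,0,-0.95]]
"xyz":[[0.13,-0.32,0.04],[0.15,-0.3,0.04],[0.18,-0.29,0.05],[0.2,-0.28,0.04],[0.22,-0.26,0.05]] "rot":[[0,0,-0.96],[0,0,-0.95],[0,0,-0.96],[0.01,0,-0.95],[0,0,-0.96]]
"xyz":[[0.24,-0.24,0.04],[0.26,-0.22,0.05],[0.28,-0.19,0.04],[0.3,-0.17,0.05],[0.32,-0.1,0.07]] "rot":[[0.01,0,-0.95],[0,0,-0.96],[0.01,0,-0.95],[0,0,-0.96],[0,0,-0.95]]
"xyz":[[0.33,-0.07,0.07],[0.34,-0.04,0.07],[0.34,-0.01,0.06],[0.34,0.01,0.07],[0.34,0.04,0.06]] "rot":[[0,0,-0.95],[0,0,-0.95],[0,0,-0.95],[0,0,-0.95],[0,0,-0.95]]
"xyz":[[0.33,0.07,0.07],[0.32,0.1,0.06],[0.31,0.12,0.07],[0.3,0.15,0.06],[0.29,0.17,0.07]] "rot":[[0,0,-0.95],[0,0,-0.95],[0,0,-0.95],[0,0,-0.95],[0,0,-0.96]]
"xyz":[[0.28,0.2,0.06],[0.26,0.22,0.07],[0.24,0.24,0.06],[0.22,0.26,0.07],[0.19,0.28,0.06]] "rot":[[0,0,-0.95],[0,0,-0.96],[0,0,-0.95],[0,0,-0.96],[0,0,-0.95]]
"xyz":[[0.17,0.29,0.07],[0.15,0.3,0.06],[0.12,0.32,0.07]] "rot":[[0,0,-0.96],[0,0,-0.95],[0,0,-0.96]]
```

>>> carry_out(xyz=[[-0.15,-0.31,0.04],[-0.12,-0.32,0.04],[-0.1,-0.33,0.04],[-0.07,-0.33,0.04],[-0.04,-0.34,0.04]], rot=[[0,0,-0.96],[0,0,-0.96],[0,0,-0.96],[0,0,-0.95],[0,0,-0.96]])

```text
time: 35.3
tcp_pos: [0.4779, -0.1835, 0.2941]
orientation: [0.993, 0.115, 0.002, 0.001]
wrist_force: [-0.1, 0.1, -1.5]
opening: 0.223
finger_force: 50.0
```

>>> carry_out(xyz=[[-0.01,-0.34,0.04],[0.02,-0.34,0.04],[0.04,-0.34,0.04],[0.07,-0.33,0.04],[0.1,-0.33,0.04]], rot=[[0,0,-0.95],[0,0,-0.96],[0,0,-0.95],[0,0,-0.96],[0,0,-0.95]])

```text
time: 35.8
tcp_pos: [0.4601, -0.1178, 0.2859]
orientation: [0.948, 0.318, 0.002, 0.002]
wrist_force: [-0.2, 0.1, -1.4]
opening: 0.223
finger_force: 50.0
```

>>> carry_out(xyz=[[0.13,-0.32,0.04],[0.15,-0.3,0.04],[0.18,-0.29,0.05],[0.2,-0.28,0.04],[0.22,-0.26,0.05]], rot=[[0,0,-0.96],[0,0,-0.95],[0,0,-0.96],[0,0,-0.95],[0,0,-0.96]])

```text
time: 36.3
tcp_pos: [0.4422, -0.0519, 0.2769]
orientation: [0.862, 0.508, 0.002, 0.002]
wrist_force: [-0.1, 0.8, -0.8]
opening: 0.224
finger_force: 50.0
```

>>> carry_out(xyz=[[0.24,-0.24,0.04],[0.26,-0.22,0.05],[0.28,-0.19,0.04],[0.3,-0.17,0.05],[0.32,-0.1,0.07]], rot=[[0,0,-0.95],[0,0,-0.96],[0,0,-0.95],[0,0,-0.96],[0,0,-0.95]])

```text
time: 36.8
tcp_pos: [0.4262, 0.0139, 0.2668]
orientation: [0.738, 0.675, 0.001, 0.002]
wrist_force: [-0.4, 0.3, -2.0]
opening: 0.225
finger_force: 50.0
```

>>> carry_out(xyz=[[0.33,-0.07,0.07],[0.34,-0.04,0.07],[0.34,-0.01,0.06],[0.34,0.01,0.07],[0.34,0.04,0.06]], rot=[[0,0,-0.95],[0,0,-0.95],[0,0,-0.95],[0,0,-0.95],[0,0,-0.95]])

```text
time: 37.3
tcp_pos: [0.4185, 0.0815, 0.2533]
orientation: [0.583, 0.812, 0.001, 0.002]
wrist_force: [0.8, -0.6, -2.1]
opening: 0.226
finger_force: 50.0
```

>>> carry_out(xyz=[[0.33,0.07,0.07],[0.32,0.1,0.06],[0.31,0.12,0.07],[0.3,0.15,0.06],[0.29,0.17,0.07]], rot=[[0,0,-0.95],[0,0,-0.95],[0,0,-0.95],[0,0,-0.95],[0,0,-0.96]])

```text
time: 37.8
tcp_pos: [0.411, 0.148, 0.2401]
orientation: [0.403, 0.915, 0.001, 0.002]
wrist_force: [0.5, 0.0, -1.1]
opening: 0.226
finger_force: 50.0
```

>>> carry_out(xyz=[[0.28,0.2,0.06],[0.26,0.22,0.07],[0.24,0.24,0.06],[0.22,0.26,0.07],[0.19,0.28,0.06]], rot=[[0,0,-0.95],[0,0,-0.96],[0,0,-0.95],[0,0,-0.96],[0,0,-0.95]])

```text
time: 38.3
tcp_pos: [0.4033, 0.2156, 0.2271]
orientation: [0.206, 0.979, 0.0, 0.002]
wrist_force: [0.2, -0.6, -1.8]
opening: 0.225
finger_force: 50.0
```

>>> carry_out(xyz=[[0.17,0.29,0.07],[0.15,0.3,0.06],[0.12,0.32,0.07],[0,0,0],[0,0,0]], rot=[[0,0,-0.96],[0,0,-0.95],[0,0,-0.96],[0,0,0],[0,0,0]])

```text
time: 38.8
tcp_pos: [0.3989, 0.255, 0.2193]
orientation: [0.084, 0.996, -0.001, 0.002]
wrist_force: [-0.8, -0.2, -1.4]
opening: 0.226
finger_force: 50.0
```

```bash
python3 - <<'E'
from plan import *
st();held();p=seat(2,-.065)
plan([((*p,.148),80.5,0,.5)])
E
```

```text
t 38.8 tcp [0.3989 0.255  0.2193] yaz 80.3 toolz [ 0.004 -0.002 -1.   ] j [ 0.4  -0.15  1.91 -0.    1.38 -1.  ] F [-0.8 -0.2 -1.4] op 19.6 ff 50.0
side bridge z 0.0421 y [-0.0197  0.0313] x [-0.021   0.0236] low 0.0827
"xyz":[[-0.01,0.01,0.45],[0,0,0.45],[-0.01,0.01,0.44],[0,0,0.45]] "rot":[[0,0.01,-0.01],[0,0.01,-0.01],[-0.01,0.01,-0.01],[0,0.02,-0.01]]
```

>>> carry_out(xyz=[[0,0,0.45],[0,0,0.45],[0,0,0.45],[0,0.02,0.43],[-0.3,0,0]], rot=[[0,0,0],[0,0.02,0],[0,0.02,0],[0,0,-0.02],[0,0,0]])

```text
time: 39.35
tcp_pos: [0.4093, 0.2526, 0.1458]
orientation: [0.083, 0.997, -0.002, -0.002]
wrist_force: [-0.9, 0.2, -1.8]
opening: 0.227
finger_force: 50.0
```

>>> carry_out(xyz=[[-0.4,0,0],[-0.4,0,0],[-0.3,0,0],[-0.2,0,0],[0,0,0]], rot=[[0,0,0],[0,0,0],[0,0,0],[0,0,0],[0,0,0]])

```text
time: 39.85
tcp_pos: [0.4642, 0.2448, 0.1489]
orientation: [0.084, 0.997, -0.0, 0.001]
wrist_force: [-0.4, -0.1, -2.2]
opening: 0.224
finger_force: 50.0
```

```bash
python3 - <<'E'
from plan import *
st();print(seat(2,0))
E
```

```text
t 39.85 tcp [0.4642 0.2448 0.1489] yaz 80.4 toolz [ 0.001 -0.001 -1.   ] j [ 0.34  0.05  1.86 -0.    1.23 -1.07] F [-0.4 -0.1 -2.2] op 19.5 ff 50.0
[0.46444657 0.24464742]
```

>>> carry_out(xyz=[[0,0,-0.08],[0,0,-0.08],[0,0,-0.08],[0,0,-0.08],[0,0,-0.08]], rot=[[0,0,0],[0,0,0],[0,0,0],[0,0,0],[0,0,0]])

```text
time: 40.35
tcp_pos: [0.4621, 0.2448, 0.1627]
orientation: [0.083, 0.997, -0.001, -0.0]
wrist_force: [2.9, 0.3, -12.1]
opening: 0.224
finger_force: 50.0
```

>>> carry_out(xyz=[[0,0,-0.2],[0,0,-0.3],[0,0,-0.4],[0,0,-0.4],[0,0,-0.3]], rot=[[0,-0.4,0],[0,-0.4,0],[0,-0.4,0],[0,-0.4,0],[0,-0.4,0]])

```text
time: 40.85
tcp_pos: [0.4586, 0.2466, 0.231]
orientation: [0.083, 0.993, -0.007, 0.089]
wrist_force: [0.5, -0.7, -1.6]
opening: 0.223
finger_force: 50.0
```

```bash
python3 - <<'E'
from plan import *
st();v=-.0
plan([((.425,.06,.31),-10,-10),dump(-.150,v,.23,-10)+(.8,)])
E
```

```text
t 40.85 tcp [0.4586 0.2466 0.231 ] yaz 80.5 toolz [ 0.175 -0.029 -0.984] j [ 0.41 -0.15  1.9  -0.1   1.24 -0.97] F [ 0.5 -0.7 -1.6] op 19.4 ff 50.0
"xyz":[[-0.02,-0.25,-0.1],[-0.04,-0.25,-0.1],[-0.06,-0.25,-0.1],[-0.08,-0.24,-0.09],[-0.09,-0.24,-0.09]] "rot":[[0.17,0,0.94],[0.17,0,0.94],[0.17,0,0.94],[0.17,0,0.94],[0.17,0,0.94]]
"xyz":[[-0.11,-0.23,-0.08],[-0.13,-0.22,-0.08],[-0.15,-0.21,-0.08],[-0.17,-0.2,-0.08],[-0.18,-0.18,-0.07]] "rot":[[0.17,0,0.94],[0.17,0,0.94],[0.17,0,0.94],[0.17,0,0.94],[0.17,0,0.94]]
"xyz":[[-0.2,-0.17,-0.07],[-0.21,-0.15,-0.07],[-0.22,-0.14,-0.07],[-0.23,-0.12,-0.06],[-0.24,-0.1,-0.06]] "rot":[[0.17,0,0.93],[0.17,0,0.94],[0.17,0.01,0.93],[0.17,0.01,0.94],[0.16,0,0.93]]
"xyz":[[-0.25,-0.08,-0.06],[-0.26,-0.06,-0.06],[-0.26,-0.04,-0.06],[-0.27,-0.03,-0.06],[-0.44,0.2,0.08]] "rot":[[0.17,0.01,0.94],[0.16,0,0.93],[0.17,0.01,0.94],[0.16,0,0.93],[0.17,0,0.94]]
"xyz":[[-0.42,0.24,0.07],[-0.4,0.27,0.07],[-0.38,0.31,0.07],[-0.35,0.34,0.06],[-0.32,0.36,0.05]] "rot":[[0.17,0,0.94],[0.17,0,0.94],[0.17,0,0.94],[0.17,0,0.94],[0.17,0,0.94]]
"xyz":[[-0.29,0.39,0.05],[-0.26,0.41,0.04],[-0.22,0.43,0.04],[-0.19,0.45,0.03],[-0.15,0.46,0.02]] "rot":[[0.17,0,0.94],[0.17,0,0.95],[0.16,0,0.94],[0.17,0,0.95],[0.17,0,0.94]]
"xyz":[[-0.11,0.48,0.02],[-0.07,0.48,0.01],[-0.03,0.49,0],[0.01,0.49,0],[0.05,0.48,-0.01]] "rot":[[0.16,0,0.95],[0.17,0,0.94],[0.16,0,0.95],[0.17,0,0.94],[0.16,0.01,0.95]]
"xyz":[[0.1,0.48,-0.02],[0.13,0.47,-0.02],[0.17,0.45,-0.03]] "rot":[[0.17,0,0.94],[0.16,0.01,0.95],[0.17,0,0.94]]
```

>>> carry_out(xyz=[[-0.02,-0.25,-0.1],[-0.04,-0.25,-0.1],[-0.06,-0.25,-0.1],[-0.08,-0.24,-0.09],[-0.09,-0.24,-0.09]], rot=[[0.17,0,0.94],[0.17,0,0.94],[0.17,0,0.94],[0.17,0,0.94],[0.17,0,0.94]])

```text
time: 41.35
tcp_pos: [0.4496, 0.1967, 0.251]
orientation: [0.288, 0.954, -0.026, 0.084]
wrist_force: [1.2, 0.3, -2.2]
opening: 0.229
finger_force: 50.0
```

>>> carry_out(xyz=[[-0.11,-0.23,-0.08],[-0.13,-0.22,-0.08],[-0.15,-0.21,-0.08],[-0.17,-0.2,-0.08],[-0.18,-0.18,-0.07]], rot=[[0.17,0,0.94],[0.17,0,0.94],[0.17,0,0.94],[0.17,0,0.94],[0.17,0,0.94]])

```text
time: 41.85
tcp_pos: [0.4406, 0.148, 0.2717]
orientation: [0.479, 0.873, -0.043, 0.077]
wrist_force: [0.2, -0.1, -2.1]
opening: 0.224
finger_force: 50.0
```

>>> carry_out(xyz=[[-0.2,-0.17,-0.07],[-0.21,-0.15,-0.07],[-0.22,-0.14,-0.07],[-0.23,-0.12,-0.06],[-0.24,-0.1,-0.06]], rot=[[0.17,0,0.94],[0.17,0,0.94],[0.17,0,0.94],[0.17,0,0.94],[0.17,0,0.94]])

```text
time: 42.35
tcp_pos: [0.4317, 0.0993, 0.2925]
orientation: [0.649, 0.756, -0.059, 0.067]
wrist_force: [0.4, -0.6, -2.1]
opening: 0.224
finger_force: 50.0
```

>>> carry_out(xyz=[[-0.25,-0.08,-0.06],[-0.26,-0.06,-0.06],[-0.26,-0.04,-0.06],[-0.27,-0.03,-0.06],[-0.44,0.2,0.08]], rot=[[0.17,0,0.94],[0.17,0,0.94],[0.17,0,0.94],[0.17,0,0.94],[0.17,0,0.94]])

```text
time: 42.85
tcp_pos: [0.4293, 0.0412, 0.31]
orientation: [0.791, 0.605, -0.071, 0.054]
wrist_force: [0.1, -0.1, -1.4]
opening: 0.224
finger_force: 50.0
```

>>> carry_out(xyz=[[-0.42,0.24,0.07],[-0.4,0.27,0.07],[-0.38,0.31,0.07],[-0.35,0.34,0.06],[-0.32,0.36,0.05]], rot=[[0.17,0,0.94],[0.17,0,0.94],[0.17,0,0.94],[0.17,0,0.94],[0.17,0,0.94]])

```text
time: 43.35
tcp_pos: [0.4534, -0.0548, 0.3098]
orientation: [0.899, 0.428, -0.082, 0.038]
wrist_force: [0.3, -0.3, -2.0]
opening: 0.225
finger_force: 50.0
```

>>> carry_out(xyz=[[-0.29,0.39,0.05],[-0.26,0.41,0.04],[-0.22,0.43,0.04],[-0.19,0.45,0.03],[-0.15,0.46,0.02]], rot=[[0.17,0,0.94],[0.17,0,0.94],[0.17,0,0.94],[0.17,0,0.94],[0.17,0,0.94]])

```text
time: 43.85
tcp_pos: [0.4768, -0.1494, 0.3106]
orientation: [0.968, 0.233, -0.088, 0.021]
wrist_force: [0.2, 0.2, -1.2]
opening: 0.223
finger_force: 50.0
```

>>> carry_out(xyz=[[-0.11,0.48,0.02],[-0.07,0.48,0.01],[-0.03,0.49,0],[0.01,0.49,0],[0.05,0.48,-0.01]], rot=[[0.17,0,0.94],[0.17,0,0.94],[0.17,0,0.94],[0.17,0,0.94],[0.17,0,0.94]])

```text
time: 44.35
tcp_pos: [0.5006, -0.2442, 0.3108]
orientation: [0.996, 0.027, -0.09, 0.003]
wrist_force: [0.6, -0.2, -2.4]
opening: 0.225
finger_force: 50.0
```

>>> carry_out(xyz=[[0.1,0.48,-0.02],[0.13,0.47,-0.02],[0.17,0.45,-0.03],[0,0,0]], rot=[[0.17,0,0.94],[0.17,0,0.94],[0.17,0,0.94],[0,0,0]])

```text
time: 44.75
tcp_pos: [0.5152, -0.3023, 0.31]
orientation: [0.991, -0.098, -0.09, -0.008]
wrist_force: [-0.5, -0.3, -2.0]
opening: 0.228
finger_force: 50.0
```

```bash
python3 - <<'E'
from plan import *
st();seats();v=0
plan([dump(-.145,v,.160,-4)+(.5,),dump(-.148,v,.160,25)+(.8,),dump(-.150,v,.165,45)+(.8,)])
E
```

```text
t 44.75 tcp [ 0.5152 -0.3023  0.31  ] yaz -101.2 toolz [-0.178  0.033 -0.984] j [-0.62  0.26  1.33 -0.08  1.72  1.14] F [-0.5 -0.3 -2. ] op 19.9 ff 50.0
seat 0 0.06
seat 1 0.06
seat 2 0.06
seat 3 0.083
"xyz":[[0.06,-0.01,0.42],[0.05,-0.01,0.42],[0.04,-0.01,0.43],[0.03,-0.01,0.42],[-0.18,0,0.04]] "rot":[[0,0.32,0],[0,0.32,0],[0.01,0.32,-0.01],[0,0.33,0],[0,0.97,0]]
"xyz":[[-0.18,0,0.03],[-0.18,0,0.01],[-0.18,0,0],[-0.18,0,-0.01],[-0.19,0,-0.03]] "rot":[[0,0.97,0],[0,0.96,0],[0,0.97,0],[0,0.96,0],[0,0.97,0]]
"xyz":[[-0.14,0,0],[-0.14,0,-0.01],[-0.13,0,-0.02],[-0.13,0,-0.04],[-0.14,0,-0.04]] "rot":[[0,0.8,0],[0,0.8,0],[0,0.8,0],[0,0.8,0],[0,0.8,0]]
```

>>> carry_out(xyz=[[0.06,-0.01,0.42],[0.05,-0.01,0.42],[0.04,-0.01,0.42],[0.03,-0.01,0.42],[-0.18,0,0.04]], rot=[[0,0.32,0],[0,0.32,0],[0,0.32,0],[0,0.32,0],[0,0.97,0]])

```text
time: 45.3
tcp_pos: [0.5059, -0.2946, 0.2377]
orientation: [0.996, -0.094, 0.006, -0.0]
wrist_force: [-0.3, -0.4, -2.4]
opening: 0.224
finger_force: 50.0
```

>>> carry_out(xyz=[[-0.18,0,0.03],[-0.18,0,0.01],[-0.18,0,0],[-0.18,0,-0.01],[-0.18,0,-0.03]], rot=[[0,0.97,0],[0,0.97,0],[0,0.97,0],[0,0.97,0],[0,0.97,0]])

```text
time: 45.8
tcp_pos: [0.471, -0.2886, 0.235]
orientation: [0.971, -0.092, 0.218, 0.022]
wrist_force: [0.5, 0.2, -2.5]
opening: 0.226
finger_force: 50.0
```

>>> carry_out(xyz=[[-0.14,0,0],[-0.14,0,-0.01],[-0.14,0,-0.02],[-0.14,0,-0.04],[-0.14,0,-0.04]], rot=[[0,0.8,0],[0,0.8,0],[0,0.8,0],[0,0.8,0],[0,0.8,0]])

```text
time: 46.3
tcp_pos: [0.4457, -0.2837, 0.2232]
orientation: [0.919, -0.086, 0.383, 0.038]
wrist_force: [-0.7, 1.2, -1.4]
opening: 0.229
finger_force: 50.0
```

>>> carry_out(xyz=[[0,0,0],[0,0,0],[0,0,0],[0,0,0]], rot=[[0,0,0],[0,0,0],[0,0,0],[0,0,0]])

```text
time: 46.7
tcp_pos: [0.4462, -0.2851, 0.2234]
orientation: [0.92, -0.087, 0.381, 0.038]
wrist_force: [-0.8, -0.4, -1.5]
opening: 0.225
finger_force: 50.0
```

```bash
cat >> plan.py <<'E'
def drawer(f=None):
    "dark blobs (heads) inside the drawer, cabinet u,v,z"
    import look,cv2
    A,D=robot.read_camera('top');P=look.cloud('top',D);d=P[...,:2]-CO;u=d@CX;v=d@CY;z=P[...,2]
    m=((A.max(-1)<75)&(u>-.226)&(u<-.1)&(abs(v)<.09)&(z<.15)&(z>.09)).astype(np.uint8)
    n,l,s,c=cv2.connectedComponentsWithStats(m)
    for i in range(1,n):
        if s[i,4]>8: print('blob',s[i,4],np.median(u[l==i]).round(3),np.median(v[l==i]).round(3),np.median(z[l==i]).round(3))
    if f: cv2.imwrite(f,cv2.resize(A[150:230,370:470,::-1],None,fx=5,fy=5,interpolation=cv2.INTER_CUBIC))
E
python3 - <<'E'
from plan import *
st();v=0;drawer()
plan([dump(-.155,v,.20,20)+(.8,),dump(-.160,v,.22,0)+(.8,)])
E
```

```text
t 46.7 tcp [ 0.4462 -0.2851  0.2234] yaz -100.9 toolz [ 0.694 -0.136 -0.707] j [-1.1  -0.52  2.37  0.79  0.91  0.28] F [-0.8 -0.4 -1.5] op 19.6 ff 50.0
blob 62 -0.198 0.048 0.13
blob 22 -0.185 -0.001 0.121
blob 23 -0.194 -0.051 0.133
"xyz":[[0.23,0,-0.09],[0.23,0.01,-0.1],[0.22,0,-0.12],[0.21,0,-0.13],[0.19,0.01,-0.15]] "rot":[[0,-0.83,0],[0,-0.84,0.01],[0,-0.83,0],[0,-0.84,0.01],[0.01,-0.83,0]]
"xyz":[[0.19,0,-0.16],[0.15,0,-0.08],[0.14,0,-0.09],[0.14,0,-0.1],[0.13,0,-0.1]] "rot":[[0,-0.84,0.01],[0,-0.8,0],[0,-0.8,0],[0,-0.8,0],[0,-0.8,0]]
"xyz":[[0.13,0,-0.12]] "rot":[[0,-0.8,-0.01]]
```

>>> carry_out(xyz=[[0.23,0,-0.09],[0.23,0,-0.1],[0.22,0,-0.12],[0.21,0,-0.13],[0.19,0,-0.15]], rot=[[0,-0.83,0],[0,-0.83,0],[0,-0.83,0],[0,-0.83,0],[0,-0.83,0]])

```text
time: 47.25
tcp_pos: [0.4664, -0.2888, 0.2682]
orientation: [0.973, -0.093, 0.208, 0.021]
wrist_force: [-0.1, 0.2, -1.2]
opening: 0.228
finger_force: 50.0
```

>>> carry_out(xyz=[[0.19,0,-0.16],[0.15,0,-0.08],[0.14,0,-0.09],[0.14,0,-0.1],[0.13,0,-0.1]], rot=[[0,-0.83,0],[0,-0.8,0],[0,-0.8,0],[0,-0.8,0],[0,-0.8,0]])

```text
time: 47.75
tcp_pos: [0.4888, -0.293, 0.2966]
orientation: [0.995, -0.096, 0.035, 0.004]
wrist_force: [-0.1, 0.4, -1.6]
opening: 0.225
finger_force: 50.0
```

>>> carry_out(xyz=[[0.13,0,-0.12],[0,0,0]], rot=[[0,-0.8,0],[0,0,0]])

```text
time: 47.95
tcp_pos: [0.4948, -0.294, 0.3011]
orientation: [0.995, -0.095, 0.001, 0.001]
wrist_force: [0.3, 0.8, -1.1]
opening: 0.227
finger_force: 50.0
```

```bash
python3 - <<'E'
from plan import *
st();drawer();p=seat(3,-.065)
plan([((.43,.03,.27),-10,0),((*p,.22),80.5,0)])
E
```

```text
t 47.95 tcp [ 0.4948 -0.294   0.3011] yaz -100.9 toolz [ 0.001 -0.002 -1.   ] j [-0.67  0.06  1.56 -0.    1.52  1.09] F [ 0.3  0.8 -1.1] op 19.7 ff 50.0
blob 49 -0.181 -0.0 0.128
blob 59 -0.198 0.048 0.13
"xyz":[[-0.16,-0.4,0.04],[-0.13,-0.41,0.04],[-0.09,-0.42,0.04],[-0.06,-0.43,0.04],[-0.02,-0.43,0.04]] "rot":[[0,0,-0.96],[0,0,-0.96],[0,0,-0.96],[0,0,-0.96],[0,0,-0.96]]
"xyz":[[0.01,-0.44,0.04],[0.05,-0.43,0.04],[0.09,-0.43,0.04],[0.12,-0.42,0.04],[0.16,-0.41,0.04]] "rot":[[0,0,-0.96],[0,0,-0.96],[0,0,-0.96],[0,0,-0.95],[0,0,-0.96]]
"xyz":[[0.19,-0.39,0.04],[0.22,-0.37,0.04],[0.25,-0.35,0.04],[0.28,-0.33,0.04],[0.31,-0.31,0.04]] "rot":[[0,0,-0.95],[0,0,-0.96],[0,0,-0.95],[0.01,0,-0.96],[0,0,-0.95]]
"xyz":[[0.33,-0.28,0.04],[0.35,-0.25,0.04],[0.38,-0.23,0.04],[0.39,-0.19,0.03],[0.37,-0.09,0.07]] "rot":[[0.01,0,-0.96],[0,0,-0.95],[0.01,0,-0.96],[0,0,-0.95],[0,0,-0.95]]
"xyz":[[0.38,-0.06,0.07],[0.38,-0.03,0.07],[0.38,0,0.07],[0.38,0.04,0.06],[0.38,0.07,0.07]] "rot":[[0,0,-0.95],[0,0,-0.95],[0,0,-0.95],[0,0,-0.95],[0,0,-0.95]]
"xyz":[[0.37,0.1,0.06],[0.36,0.13,0.07],[0.35,0.16,0.06],[0.34,0.19,0.07],[0.32,0.21,0.06]] "rot":[[0,0,-0.95],[0,0,-0.95],[0,0,-0.95],[0,0,-0.96],[0,0,-0.95]]
"xyz":[[0.3,0.24,0.07],[0.28,0.26,0.06],[0.26,0.28,0.07],[0.23,0.31,0.06],[0.2,0.32,0.07]] "rot":[[0,0,-0.96],[0,0,-0.95],[0,0,-0.96],[0,0,-0.95],[0,0,-0.96]]
"xyz":[[0.18,0.34,0.06],[0.15,0.35,0.07],[0.11,0.37,0.06]] "rot":[[0,0,-0.95],[0,0,-0.96],[0,0,-0.95]]
```

>>> carry_out(xyz=[[-0.16,-0.4,0.04],[-0.13,-0.41,0.04],[-0.09,-0.42,0.04],[-0.06,-0.43,0.04],[-0.02,-0.43,0.04]], rot=[[0,0,-0.96],[0,0,-0.96],[0,0,-0.96],[0,0,-0.96],[0,0,-0.96]])

```text
time: 48.5
tcp_pos: [0.4753, -0.2085, 0.2927]
orientation: [0.993, 0.115, 0.002, 0.001]
wrist_force: [0.2, -0.6, -1.4]
opening: 0.225
finger_force: 50.0
```

>>> carry_out(xyz=[[0.01,-0.44,0.04],[0.05,-0.43,0.04],[0.09,-0.43,0.04],[0.12,-0.42,0.04],[0.16,-0.41,0.04]], rot=[[0,0,-0.96],[0,0,-0.96],[0,0,-0.96],[0,0,-0.95],[0,0,-0.96]])

```text
time: 49.0
tcp_pos: [0.4584, -0.1226, 0.2845]
orientation: [0.948, 0.318, 0.002, 0.001]
wrist_force: [0.3, -0.2, -1.4]
opening: 0.224
finger_force: 50.0
```

>>> carry_out(xyz=[[0.19,-0.39,0.04],[0.22,-0.37,0.04],[0.25,-0.35,0.04],[0.28,-0.33,0.04],[0.31,-0.31,0.04]], rot=[[0,0,-0.95],[0,0,-0.96],[0,0,-0.95],[0,0,-0.96],[0,0,-0.95]])

```text
time: 49.5
tcp_pos: [0.4419, -0.0377, 0.2763]
orientation: [0.862, 0.507, 0.001, 0.001]
wrist_force: [0.1, -0.3, -1.8]
opening: 0.225
finger_force: 50.0
```

>>> carry_out(xyz=[[0.33,-0.28,0.04],[0.35,-0.25,0.04],[0.38,-0.23,0.04],[0.39,-0.19,0.03],[0.37,-0.09,0.07]], rot=[[0,0,-0.96],[0,0,-0.95],[0,0,-0.96],[0,0,-0.95],[0,0,-0.95]])

```text
time: 50.0
tcp_pos: [0.4274, 0.0459, 0.2676]
orientation: [0.738, 0.675, 0.001, 0.002]
wrist_force: [0.2, 1.0, -1.9]
opening: 0.228
finger_force: 50.0
```

>>> carry_out(xyz=[[0.38,-0.06,0.07],[0.38,-0.03,0.07],[0.38,0,0.07],[0.38,0.04,0.06],[0.38,0.07,0.07]], rot=[[0,0,-0.95],[0,0,-0.95],[0,0,-0.95],[0,0,-0.95],[0,0,-0.95]])

```text
time: 50.5
tcp_pos: [0.4228, 0.1221, 0.2536]
orientation: [0.584, 0.812, 0.001, 0.002]
wrist_force: [0.8, -0.5, -1.6]
opening: 0.229
finger_force: 50.0
```

>>> carry_out(xyz=[[0.37,0.1,0.06],[0.36,0.13,0.07],[0.35,0.16,0.06],[0.34,0.19,0.07],[0.32,0.21,0.06]], rot=[[0,0,-0.95],[0,0,-0.95],[0,0,-0.95],[0,0,-0.96],[0,0,-0.95]])

```text
time: 51.0
tcp_pos: [0.4181, 0.1988, 0.2407]
orientation: [0.404, 0.915, 0.0, 0.002]
wrist_force: [-0.2, -0.3, -2.2]
opening: 0.225
finger_force: 50.0
```

>>> carry_out(xyz=[[0.3,0.24,0.07],[0.28,0.26,0.06],[0.26,0.28,0.07],[0.23,0.31,0.06],[0.2,0.32,0.07]], rot=[[0,0,-0.96],[0,0,-0.95],[0,0,-0.96],[0,0,-0.95],[0,0,-0.96]])

```text
time: 51.5
tcp_pos: [0.4132, 0.275, 0.2275]
orientation: [0.206, 0.979, 0.0, 0.002]
wrist_force: [0.2, -1.1, -0.9]
opening: 0.225
finger_force: 50.0
```

>>> carry_out(xyz=[[0.18,0.34,0.06],[0.15,0.35,0.07],[0.11,0.37,0.06],[0,0,0],[0,0,0]], rot=[[0,0,-0.95],[0,0,-0.96],[0,0,-0.95],[0,0,0],[0,0,0]])

```text
time: 52.0
tcp_pos: [0.4105, 0.3201, 0.2198]
orientation: [0.084, 0.996, -0.001, 0.001]
wrist_force: [0.4, -0.1, -1.4]
opening: 0.23
finger_force: 50.0
```

```bash
python3 - <<'E'
from plan import *
st();held();drawer();p=seat(3,-.065)
plan([((*p,.148),80.5,0,.5)])
E
```

```text
t 52.0 tcp [0.4105 0.3201 0.2198] yaz 80.3 toolz [ 0.002 -0.001 -1.   ] j [ 0.51 -0.03  1.8  -0.    1.37 -0.89] F [ 0.4 -0.1 -1.4] op 20.0 ff 50.0
side bridge z 0.0423 y [-0.0212  0.0314] x [-0.0222  0.0232] low 0.083
blob 64 -0.183 -0.005 0.127
blob 60 -0.197 0.048 0.13
blob 57 -0.197 -0.043 0.129
"xyz":[[0,0,0.45],[0,0.01,0.45],[0,0,0.45],[0,0.01,0.45]] "rot":[[0,0.01,-0.01],[0,0.01,-0.01],[-0.01,0.01,-0.01],[0,0,-0.01]]
```

Three heads are in the drawer. Now the fourth.

>>> carry_out(xyz=[[0,0,0.45],[0,0,0.45],[0,0,0.45],[0,0.02,0.43],[-0.3,0,0]], rot=[[0,0,0],[0,0.02,0],[0,0,0],[0,0,-0.02],[0,0,0]])

```text
time: 52.6
tcp_pos: [0.4208, 0.3178, 0.1462]
orientation: [0.083, 0.997, -0.002, -0.002]
wrist_force: [-0.8, 0.1, -1.6]
opening: 0.23
finger_force: 50.0
```

>>> carry_out(xyz=[[-0.4,0,0],[-0.4,0,0],[-0.3,0,0],[-0.2,0,0],[0,0,0]], rot=[[0,0,0],[0,0,0],[0,0,0],[0,0,0],[0,0,0]])

```text
time: 53.1
tcp_pos: [0.4757, 0.3103, 0.1492]
orientation: [0.084, 0.997, -0.0, 0.001]
wrist_force: [-0.6, -0.3, -1.5]
opening: 0.223
finger_force: 50.0
```

```bash
python3 - <<'E'
from plan import *
st();print(seat(3,0))
E
```

```text
t 53.1 tcp [0.4757 0.3103 0.1492] yaz 80.4 toolz [ 0.001 -0.001 -1.   ] j [ 0.44  0.15  1.75 -0.    1.24 -0.96] F [-0.6 -0.3 -1.5] op 19.4 ff 50.0
[0.47533971 0.30974227]
```

>>> carry_out(xyz=[[0,0,-0.08],[0,0,-0.08],[0,0,-0.08],[0,0,-0.08],[0,0,-0.08]], rot=[[0,0,0],[0,0,0],[0,0,0],[0,0,0],[0,0,0]])

```text
time: 53.6
tcp_pos: [0.4735, 0.3101, 0.1627]
orientation: [0.083, 0.997, -0.001, -0.0]
wrist_force: [2.6, 1.2, -16.2]
opening: 0.223
finger_force: 50.0
```

>>> carry_out(xyz=[[0,0,-0.2],[0,0,-0.3],[0,0,-0.4],[0,0,-0.4],[0,0,-0.3]], rot=[[0,-0.4,0],[0,-0.4,0],[0,-0.4,0],[0,-0.4,0],[0,-0.4,0]])

```text
time: 54.1
tcp_pos: [0.47, 0.3123, 0.2326]
orientation: [0.083, 0.992, -0.007, 0.09]
wrist_force: [-0.4, 0.1, -2.5]
opening: 0.224
finger_force: 50.0
```

```bash
python3 - <<'E'
from plan import *
st();v=.025
plan([((.43,.08,.31),-10,-10),dump(-.140,v,.235,-10)+(.8,)])
E
```

```text
t 54.1 tcp [0.47   0.3123 0.2326] yaz 80.5 toolz [ 0.178 -0.028 -0.984] j [ 0.51 -0.03  1.79 -0.12  1.24 -0.86] F [-0.4  0.1 -2.5] op 19.5 ff 50.0
"xyz":[[-0.02,-0.31,-0.1],[-0.04,-0.31,-0.1],[-0.07,-0.31,-0.09],[-0.09,-0.3,-0.09],[-0.12,-0.29,-0.08]] "rot":[[0.17,0,0.94],[0.17,0,0.94],[0.17,0,0.94],[0.17,0,0.94],[0.17,0,0.94]]
"xyz":[[-0.14,-0.28,-0.08],[-0.16,-0.27,-0.07],[-0.19,-0.26,-0.07],[-0.21,-0.25,-0.07],[-0.22,-0.23,-0.06]] "rot":[[0.17,0,0.94],[0.17,0,0.94],[0.17,0,0.94],[0.17,0,0.94],[0.17,0,0.94]]
"xyz":[[-0.24,-0.21,-0.06],[-0.26,-0.19,-0.06],[-0.27,-0.17,-0.05],[-0.29,-0.15,-0.05],[-0.3,-0.12,-0.05]] "rot":[[0.17,0,0.93],[0.17,0,0.93],[0.17,0.01,0.94],[0.17,0,0.93],[0.17,0.01,0.94]]
"xyz":[[-0.31,-0.1,-0.05],[-0.31,-0.08,-0.05],[-0.32,-0.05,-0.05],[-0.32,-0.02,-0.05],[-0.43,0.21,0.07]] "rot":[[0.17,0,0.93],[0.17,0.01,0.94],[0.17,0,0.93],[0.17,0.01,0.94],[0.17,0,0.94]]
"xyz":[[-0.42,0.25,0.07],[-0.39,0.28,0.06],[-0.37,0.32,0.06],[-0.34,0.34,0.05],[-0.31,0.37,0.05]] "rot":[[0.17,0,0.94],[0.17,0,0.94],[0.17,0,0.94],[0.17,0,0.94],[0.17,0,0.94]]
"xyz":[[-0.28,0.4,0.04],[-0.25,0.42,0.03],[-0.21,0.44,0.03],[-0.17,0.46,0.02],[-0.14,0.47,0.02]] "rot":[[0.16,0,0.94],[0.17,0,0.95],[0.17,0,0.94],[0.16,0,0.95],[0.17,0,0.94]]
"xyz":[[-0.1,0.48,0.01],[-0.06,0.48,0],[-0.02,0.49,-0.01],[0.02,0.49,-0.01],[0.06,0.48,-0.02]] "rot":[[0.16,0,0.95],[0.17,0,0.94],[0.16,0,0.95],[0.17,0,0.94],[0.17,0,0.95]]
"xyz":[[0.11,0.48,-0.03],[0.14,0.46,-0.03],[0.18,0.45,-0.04]] "rot":[[0.16,0.01,0.94],[0.17,0,0.95],[0.16,0.01,0.94]]
```

>>> carry_out(xyz=[[-0.02,-0.31,-0.1],[-0.04,-0.31,-0.1],[-0.07,-0.31,-0.09],[-0.09,-0.3,-0.09],[-0.12,-0.29,-0.08]], rot=[[0.17,0,0.94],[0.17,0,0.94],[0.17,0,0.94],[0.17,0,0.94],[0.17,0,0.94]])

```text
time: 54.6
tcp_pos: [0.4593, 0.2504, 0.2521]
orientation: [0.288, 0.954, -0.025, 0.085]
wrist_force: [0.9, 0.3, -2.1]
opening: 0.224
finger_force: 50.0
```

>>> carry_out(xyz=[[-0.14,-0.28,-0.08],[-0.16,-0.27,-0.07],[-0.19,-0.26,-0.07],[-0.21,-0.25,-0.07],[-0.22,-0.23,-0.06]], rot=[[0.17,0,0.94],[0.17,0,0.94],[0.17,0,0.94],[0.17,0,0.94],[0.17,0,0.94]])

```text
time: 55.1
tcp_pos: [0.4488, 0.1892, 0.2723]
orientation: [0.479, 0.873, -0.043, 0.078]
wrist_force: [0.2, 0.3, -3.1]
opening: 0.225
finger_force: 50.0
```

>>> carry_out(xyz=[[-0.24,-0.21,-0.06],[-0.26,-0.19,-0.06],[-0.27,-0.17,-0.05],[-0.29,-0.15,-0.05],[-0.3,-0.12,-0.05]], rot=[[0.17,0,0.94],[0.17,0,0.94],[0.17,0,0.94],[0.17,0,0.94],[0.17,0,0.94]])

```text
time: 55.6
tcp_pos: [0.4382, 0.128, 0.2926]
orientation: [0.649, 0.755, -0.058, 0.068]
wrist_force: [0.6, -1.0, -1.3]
opening: 0.226
finger_force: 50.0
```

>>> carry_out(xyz=[[-0.31,-0.1,-0.05],[-0.31,-0.08,-0.05],[-0.32,-0.05,-0.05],[-0.32,-0.02,-0.05],[-0.43,0.21,0.07]], rot=[[0.17,0,0.94],[0.17,0,0.94],[0.17,0,0.94],[0.17,0,0.94],[0.17,0,0.94]])

```text
time: 56.1
tcp_pos: [0.4349, 0.0611, 0.3104]
orientation: [0.791, 0.605, -0.07, 0.055]
wrist_force: [0.9, -0.9, -1.9]
opening: 0.226
finger_force: 50.0
```

>>> carry_out(xyz=[[-0.42,0.25,0.07],[-0.39,0.28,0.06],[-0.37,0.32,0.06],[-0.34,0.34,0.05],[-0.31,0.37,0.05]], rot=[[0.17,0,0.94],[0.17,0,0.94],[0.17,0,0.94],[0.17,0,0.94],[0.17,0,0.94]])

```text
time: 56.6
tcp_pos: [0.4614, -0.0337, 0.3113]
orientation: [0.899, 0.428, -0.081, 0.039]
wrist_force: [0.9, 0.7, -1.2]
opening: 0.23
finger_force: 50.0
```

>>> carry_out(xyz=[[-0.28,0.4,0.04],[-0.25,0.42,0.03],[-0.21,0.44,0.03],[-0.17,0.46,0.02],[-0.14,0.47,0.02]], rot=[[0.17,0,0.94],[0.17,0,0.94],[0.17,0,0.94],[0.17,0,0.94],[0.17,0,0.94]])

```text
time: 57.1
tcp_pos: [0.488, -0.1281, 0.3132]
orientation: [0.968, 0.233, -0.087, 0.022]
wrist_force: [0.4, 0.0, -1.8]
opening: 0.227
finger_force: 50.0
```

>>> carry_out(xyz=[[-0.1,0.48,0.01],[-0.06,0.48,0],[-0.02,0.49,-0.01],[0.02,0.49,-0.01],[0.06,0.48,-0.02]], rot=[[0.17,0,0.94],[0.17,0,0.94],[0.17,0,0.94],[0.17,0,0.94],[0.17,0,0.94]])

```text
time: 57.6
tcp_pos: [0.5141, -0.2221, 0.3151]
orientation: [0.996, 0.027, -0.09, 0.004]
wrist_force: [0.4, -0.2, -1.8]
opening: 0.222
finger_force: 50.0
```

>>> carry_out(xyz=[[0.11,0.48,-0.03],[0.14,0.46,-0.03],[0.18,0.45,-0.04],[0,0,0]], rot=[[0.17,0,0.94],[0.17,0,0.94],[0.17,0,0.94],[0,0,0]])

```text
time: 58.0
tcp_pos: [0.5301, -0.28, 0.3153]
orientation: [0.991, -0.098, -0.09, -0.007]
wrist_force: [-1.2, 0.1, -2.3]
opening: 0.224
finger_force: 50.0
```

```bash
python3 - <<'E'
from plan import *
st();seats();v=.025
plan([dump(-.138,v,.175,-4)+(.5,),dump(-.138,v,.175,25)+(.8,),dump(-.138,v,.172,45)+(.8,)])
E
```

```text
t 58.0 tcp [ 0.5301 -0.28    0.3153] yaz -101.2 toolz [-0.176  0.031 -0.984] j [-0.58  0.26  1.32 -0.07  1.73  1.18] F [-1.2  0.1 -2.3] op 19.4 ff 50.0
seat 0 0.06
seat 1 0.06
seat 2 0.06
seat 3 0.06
"xyz":[[0.04,-0.02,0.49],[0.02,-0.01,0.49],[0.01,-0.02,0.48],[-0.17,0,0.04],[-0.17,0,0.03]] "rot":[[0.01,0.42,0],[0.01,0.42,-0.01],[0.01,0.43,0],[0,0.97,0],[0,0.97,0]]
"xyz":[[-0.17,0,0.02],[-0.17,0,0],[-0.17,0,-0.01],[-0.16,0,-0.03],[-0.15,0,0.04]] "rot":[[0,0.96,0],[0,0.97,0],[0,0.96,0],[0,0.97,0],[0,0.8,0]]
"xyz":[[-0.15,0,0.03],[-0.15,0,0.02],[-0.15,0,0],[-0.15,0,-0.01]] "rot":[[0,0.8,0],[0,0.8,0],[0,0.8,0],[0,0.8,0]]
```

>>> carry_out(xyz=[[0.04,-0.02,0.48],[0.02,-0.01,0.48],[0.01,-0.02,0.48],[-0.17,0,0.04],[-0.17,0,0.03]], rot=[[0.01,0.42,0],[0.01,0.42,0],[0.01,0.42,0],[0,0.97,0],[0,0.97,0]])

```text
time: 58.55
tcp_pos: [0.5112, -0.2706, 0.2539]
orientation: [0.994, -0.094, 0.05, 0.004]
wrist_force: [-0.4, 0.1, -0.7]
opening: 0.224
finger_force: 50.0
```

>>> carry_out(xyz=[[-0.17,0,0.02],[-0.17,0,0],[-0.17,0,-0.01],[-0.16,0,-0.03],[-0.15,0,0.04]], rot=[[0,0.97,0],[0,0.97,0],[0,0.97,0],[0,0.97,0],[0,0.8,0]])

```text
time: 59.05
tcp_pos: [0.4804, -0.2648, 0.2461]
orientation: [0.963, -0.091, 0.251, 0.025]
wrist_force: [0.1, 0.5, -1.7]
opening: 0.225
finger_force: 50.0
```

>>> carry_out(xyz=[[-0.15,0,0.03],[-0.15,0,0.02],[-0.15,0,0],[-0.15,0,-0.01],[0,0,0]], rot=[[0,0.8,0],[0,0.8,0],[0,0.8,0],[0,0.8,0],[0,0,0]])

```text
time: 59.55
tcp_pos: [0.4605, -0.2602, 0.2272]
orientation: [0.92, -0.089, 0.38, 0.035]
wrist_force: [-0.5, 0.8, -1.6]
opening: 0.227
finger_force: 50.0
```

>>> carry_out(xyz=[[0,0,0],[0,0,0],[0,0,0],[0,0,0]], rot=[[0,0,0],[0,0,0],[0,0,0],[0,0,0]])

```text
time: 59.95
tcp_pos: [0.4626, -0.2624, 0.2301]
orientation: [0.92, -0.088, 0.38, 0.036]
wrist_force: [-0.2, -0.2, -1.9]
opening: 0.229
finger_force: 50.0
```

```bash
python3 - <<'E'
from plan import *
st();v=.025;drawer('pics/d1.png')
plan([dump(-.145,v,.20,20)+(.8,),dump(-.155,v,.23,0)+(.8,)])
E
```

```text
t 59.95 tcp [ 0.4626 -0.2624  0.2301] yaz -101.0 toolz [ 0.693 -0.134 -0.708] j [-1.02 -0.55  2.37  0.75  0.88  0.38] F [-0.2 -0.2 -1.9] op 20.0 ff 50.0
blob 33 -0.175 0.028 0.122
blob 61 -0.198 0.048 0.13
blob 66 -0.195 -0.041 0.128
"xyz":[[0.21,0,-0.07],[0.2,0.01,-0.09],[0.19,0,-0.1],[0.19,0.01,-0.11],[0.18,0,-0.13]] "rot":[[0,-0.83,0],[0,-0.83,0],[0,-0.83,0],[0,-0.83,0],[-0.01,-0.83,0]]
"xyz":[[0.17,0.01,-0.14],[0.14,0,-0.13],[0.14,0,-0.14],[0.12,0,-0.15],[0.11,0,-0.17]] "rot":[[0,-0.83,0],[0,-0.8,0],[0,-0.8,0],[0,-0.8,0],[0,-0.8,0]]
"xyz":[[0.1,0,-0.17]] "rot":[[0,-0.8,0]]
```

View pics/d1.png

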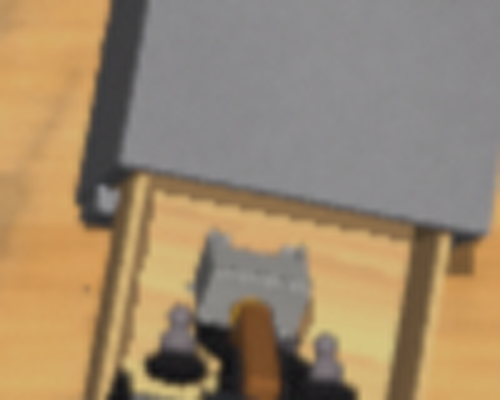

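The fourth head shows dark at (215,335), just out of the tongues; the others are at (175,365) and (325,375). I'll untilt and recount.

>>> carry_out(xyz=[[0.21,0,-0.07],[0.2,0,-0.09],[0.19,0,-0.1],[0.19,0,-0.11],[0.18,0,-0.13]], rot=[[0,-0.83,0],[0,-0.83,0],[0,-0.83,0],[0,-0.83,0],[0,-0.83,0]])

```text
time: 60.5
tcp_pos: [0.4814, -0.2662, 0.2693]
orientation: [0.974, -0.094, 0.207, 0.02]
wrist_force: [-0.4, 0.0, -1.9]
opening: 0.226
finger_force: 50.0
```

>>> carry_out(xyz=[[0.17,0,-0.14],[0.14,0,-0.13],[0.14,0,-0.14],[0.12,0,-0.15],[0.11,0,-0.17]], rot=[[0,-0.83,0],[0,-0.8,0],[0,-0.8,0],[0,-0.8,0],[0,-0.8,0]])

```text
time: 61.0
tcp_pos: [0.4994, -0.2696, 0.3048]
orientation: [0.995, -0.096, 0.034, 0.003]
wrist_force: [0.1, -0.3, -1.6]
opening: 0.228
finger_force: 50.0
```

>>> carry_out(xyz=[[0.1,0,-0.17],[0,0,0]], rot=[[0,-0.8,0],[0,0,0]])

```text
time: 61.2
tcp_pos: [0.5043, -0.2706, 0.3117]
orientation: [0.995, -0.095, 0.0, -0.001]
wrist_force: [0.6, -0.5, -1.2]
opening: 0.224
finger_force: 50.0
```

```bash
python3 - <<'E'
from plan import *
st();drawer()
plan([((.56,-.12,.30),-10,0),((.69,-.02,.24),98,0)])
E
```

```text
t 61.2 tcp [ 0.5043 -0.2706  0.3117] yaz -101.0 toolz [ 0.     0.001 -1.   ] j [-0.63  0.05  1.55  0.    1.54  1.13] F [ 0.6 -0.5 -1.2] op 19.5 ff 50.0
blob 110 -0.191 0.036 0.127
blob 66 -0.197 -0.046 0.131
"xyz":[[0.04,-0.21,0.01],[0.05,-0.2,0.02],[0.07,-0.2,0.01],[0.09,-0.19,0.02],[0.1,-0.19,0.01]] "rot":[[0,0,-0.96],[0,0,-0.96],[0,0,-0.96],[0,0,-0.96],[0,0,-0.96]]
"xyz":[[0.12,-0.18,0.02],[0.13,-0.17,0.01],[0.14,-0.15,0.02],[0.16,-0.14,0.01],[0.17,-0.13,0.02]] "rot":[[0,0,-0.96],[0,0,-0.96],[0,0,-0.96],[0,0,-0.96],[0,0,-0.95]]
"xyz":[[0.18,-0.11,0.01],[0.19,-0.1,0.02],[0.19,-0.08,0.01],[0.2,-0.07,0.02],[0.2,-0.05,0.01]] "rot":[[0,0,-0.96],[0,0,-0.95],[0,0,-0.96],[0,0,-0.95],[0,0,-0.96]]
"xyz":[[0.21,-0.03,0.02],[0.21,-0.01,0.01],[0.21,0,0.02],[0.21,0.02,0.01],[0.13,0.12,0.07]] "rot":[[0,-0.01,-0.95],[0,0,-0.96],[0,-0.01,-0.95],[0.01,0,-0.96],[0,0,-0.94]]
"xyz":[[0.12,0.13,0.07],[0.11,0.14,0.06],[0.1,0.15,0.07],[0.09,0.16,0.06],[0.07,0.16,0.07]] "rot":[[0,0,-0.94],[0,0,-0.94],[0,0,-0.94],[0,0,-0.94],[0,0,-0.94]]
"xyz":[[0.06,0.17,0.06],[0.05,0.17,0.07],[0.03,0.18,0.06],[0.02,0.18,0.07],[0,0.18,0.06]] "rot":[[0,0,-0.94],[0,0,-0.94],[0,0,-0.94],[0,0,-0.94],[0,0,-0.94]]
"xyz":[[-0.01,0.18,0.07],[-0.03,0.18,0.06],[-0.04,0.17,0.07],[-0.06,0.17,0.06],[-0.07,0.16,0.07]] "rot":[[0,0,-0.94],[0,0,-0.94],[0,0,-0.94],[0,0,-0.94],[0,0,-0.94]]
"xyz":[[-0.08,0.16,0.06],[-0.1,0.15,0.07],[-0.11,0.14,0.06],[-0.12,0.13,0.07],[-0.13,0.12,0.06]] "rot":[[0,0,-0.94],[0,0,-0.94],[0,0,-0.94],[0,0,-0.93],[0,0,-0.94]]
"xyz":[[-0.13,0.11,0.07],[-0.15,0.1,0.06]] "rot":[[0,0,-0.93],[0,0,-0.94]]
```

>>> carry_out(xyz=[[0.04,-0.21,0.01],[0.05,-0.2,0.02],[0.07,-0.2,0.01],[0.09,-0.19,0.02],[0.1,-0.19,0.01]], rot=[[0,0,-0.96],[0,0,-0.96],[0,0,-0.96],[0,0,-0.96],[0,0,-0.96]])

```text
time: 61.75
tcp_pos: [0.5168, -0.2303, 0.3082]
orientation: [0.993, 0.115, 0.001, -0.001]
wrist_force: [-0.1, -0.1, -2.1]
opening: 0.223
finger_force: 50.0
```

>>> carry_out(xyz=[[0.12,-0.18,0.02],[0.13,-0.17,0.01],[0.14,-0.15,0.02],[0.16,-0.14,0.01],[0.17,-0.13,0.02]], rot=[[0,0,-0.96],[0,0,-0.96],[0,0,-0.96],[0,0,-0.96],[0,0,-0.96]])

```text
time: 62.25
tcp_pos: [0.5317, -0.1906, 0.3052]
orientation: [0.948, 0.319, 0.001, -0.0]
wrist_force: [-0.3, 0.0, -1.6]
opening: 0.229
finger_force: 50.0
```

>>> carry_out(xyz=[[0.18,-0.11,0.01],[0.19,-0.1,0.02],[0.19,-0.08,0.01],[0.2,-0.07,0.02],[0.2,-0.05,0.01]], rot=[[0,0,-0.96],[0,0,-0.95],[0,0,-0.96],[0,0,-0.95],[0,0,-0.96]])

```text
time: 62.75
tcp_pos: [0.5463, -0.1512, 0.3024]
orientation: [0.861, 0.508, 0.001, -0.0]
wrist_force: [0.0, -0.6, -1.9]
opening: 0.224
finger_force: 50.0
```

>>> carry_out(xyz=[[0.21,-0.03,0.02],[0.21,-0.01,0.01],[0.21,0,0.02],[0.21,0.02,0.01],[0.13,0.12,0.07]], rot=[[0,0,-0.95],[0,0,-0.96],[0,0,-0.95],[0,0,-0.96],[0,0,-0.94]])

```text
time: 63.25
tcp_pos: [0.5639, -0.1152, 0.2978]
orientation: [0.738, 0.675, 0.001, 0.0]
wrist_force: [0.5, -0.2, -1.3]
opening: 0.224
finger_force: 50.0
```

>>> carry_out(xyz=[[0.12,0.13,0.07],[0.11,0.14,0.06],[0.1,0.15,0.07],[0.09,0.16,0.06],[0.07,0.16,0.07]], rot=[[0,0,-0.94],[0,0,-0.94],[0,0,-0.94],[0,0,-0.94],[0,0,-0.94]])

```text
time: 63.75
tcp_pos: [0.5922, -0.0938, 0.2841]
orientation: [0.585, 0.811, 0.001, 0.0]
wrist_force: [-0.0, -0.2, -2.1]
opening: 0.225
finger_force: 50.0
```

>>> carry_out(xyz=[[0.06,0.17,0.06],[0.05,0.17,0.07],[0.03,0.18,0.06],[0.02,0.18,0.07],[0,0.18,0.06]], rot=[[0,0,-0.94],[0,0,-0.94],[0,0,-0.94],[0,0,-0.94],[0,0,-0.94]])

```text
time: 64.25
tcp_pos: [0.6206, -0.0717, 0.2713]
orientation: [0.408, 0.913, 0.001, 0.0]
wrist_force: [0.5, -0.6, -1.5]
opening: 0.228
finger_force: 50.0
```

>>> carry_out(xyz=[[-0.01,0.18,0.07],[-0.03,0.18,0.06],[-0.04,0.17,0.07],[-0.06,0.17,0.06],[-0.07,0.16,0.07]], rot=[[0,0,-0.94],[0,0,-0.94],[0,0,-0.94],[0,0,-0.94],[0,0,-0.94]])

```text
time: 64.75
tcp_pos: [0.6491, -0.0501, 0.2583]
orientation: [0.213, 0.977, 0.001, 0.001]
wrist_force: [-0.5, 0.3, -2.6]
opening: 0.227
finger_force: 50.0
```

>>> carry_out(xyz=[[-0.08,0.16,0.06],[-0.1,0.15,0.07],[-0.11,0.14,0.06],[-0.12,0.13,0.07],[-0.13,0.12,0.06]], rot=[[0,0,-0.94],[0,0,-0.94],[0,0,-0.94],[0,0,-0.94],[0,0,-0.94]])

```text
time: 65.25
tcp_pos: [0.6775, -0.0287, 0.2454]
orientation: [0.01, 1.0, 0.001, 0.001]
wrist_force: [0.5, 0.4, -1.6]
opening: 0.222
finger_force: 50.0
```

>>> carry_out(xyz=[[-0.13,0.11,0.07],[-0.15,0.1,0.06],[0,0,0],[0,0,0]], rot=[[0,0,-0.94],[0,0,-0.94],[0,0,0],[0,0,0]])

```text
time: 65.65
tcp_pos: [0.6884, -0.0203, 0.2404]
orientation: [-0.069, 0.998, 0.001, 0.0]
wrist_force: [0.1, -1.2, -2.3]
opening: 0.223
finger_force: 50.0
```

```bash
python3 - <<'E'
from plan import *
st();drawer();held()
plan([((.710,-.0225,.20),98,0,.5),((.710,-.0225,.115),98,0,.5)])
E
```

```text
t 65.65 tcp [ 0.6884 -0.0203  0.2404] yaz 98.0 toolz [ 0.     0.001 -1.   ] j [-0.14  0.36  1.32  0.    1.46 -1.85] F [ 0.1 -1.2 -2.3] op 19.4 ff 50.0
blob 197 -0.185 -0.01 0.128
blob 56 -0.198 0.049 0.13
side bridge z 0.0416 y [-0.024   0.0323] x [-0.0217  0.0228] low 0.082
"xyz":[[-0.17,-0.04,0.34],[-0.18,-0.04,0.34],[-0.17,-0.05,0.34],[0,0,0.43],[0,0,0.42]] "rot":[[0,0,0],[0.01,0.01,0],[0,0,-0.01],[0,0,0],[0,0,0]]
"xyz":[[0,0,0.43],[0,0,0.42],[0,0,0.43]] "rot":[[0,0,0],[0,0,0],[0,0,0]]
```

All four heads are in the drawer (blob areas 56 + 197 px, about 60 each). Stand the puller back in the rack.

>>> carry_out(xyz=[[-0.17,-0.04,0.34],[-0.18,-0.04,0.34],[-0.17,-0.05,0.34],[0,0,0.43],[0,0,0.42]], rot=[[0,0,0],[0,0,0],[0,0,0],[0,0,0],[0,0,0]])

```text
time: 66.25
tcp_pos: [0.71, -0.0223, 0.1633]
orientation: [-0.07, 0.998, 0.001, -0.001]
wrist_force: [-0.2, -0.1, -1.7]
opening: 0.226
finger_force: 50.0
```

>>> carry_out(xyz=[[0,0,0.43],[0,0,0.42],[0,0,0.42],[0,0,0],[0,0,0]], rot=[[0,0,0],[0,0,0],[0,0,0],[0,0,0],[0,0,0]])

```text
time: 66.75
tcp_pos: [0.7101, -0.0222, 0.1147]
orientation: [-0.07, 0.998, 0.001, -0.0]
wrist_force: [0.9, -0.7, -1.9]
opening: 0.221
finger_force: 50.0
```

>>> carry_out(xyz=[[0,0,0.1],[0,0,0.1],[0,0,0.05],[0,0,0.05],[0,0,0]], rot=[[0,0,0],[0,0,0],[0,0,0],[0,0,0],[0,0,0]])

```text
time: 67.25
tcp_pos: [0.7107, -0.0222, 0.1038]
orientation: [-0.07, 0.998, 0.001, 0.001]
wrist_force: [-0.1, 0.4, 0.4]
opening: 0.23
finger_force: 50.0
```

```bash
python3 - <<'E'
from plan import *
st()
E
```

```text
t 67.25 tcp [ 0.7107 -0.0222  0.1038] yaz 98.1 toolz [ 0.001  0.001 -1.   ] j [-0.14  0.52  1.38  0.    1.25 -1.85] F [-0.1  0.4  0.4] op 20.0 ff 50.0
```

>>> carry_out(xyz=[[0,0,0.03],[0,0,0],[0,0,0]], rot=[[0,0,0],[0,0,0],[0,0,0]])

```text
time: 67.55
tcp_pos: [0.711, -0.0221, 0.1036]
orientation: [-0.071, 0.998, 0.0, 0.001]
wrist_force: [-1.3, 0.9, 5.1]
opening: 0.225
finger_force: 50.0
```

```bash
python3 - <<'E'
from plan import *
st()
E
```

```text
t 67.55 tcp [ 0.711  -0.0221  0.1036] yaz 98.1 toolz [ 0.002  0.001 -1.   ] j [-0.14  0.52  1.38  0.    1.25 -1.85] F [-1.3  0.9  5.1] op 19.6 ff 50.0
```

>>> carry_out(xyz=[[0,0,-0.03],[0,0,0],[0,0,0],[0,0,0],[0,0,0]], rot=[[0,0,0],[0,0,0],[0,0,0],[0,0,0],[0,0,0]], fingers=0.2)

```text
time: 68.05
tcp_pos: [0.7102, -0.0222, 0.1029]
orientation: [-0.07, 0.998, 0.001, 0.0]
wrist_force: [-1.3, 0.0, -0.1]
opening: 0.564
finger_force: 0.0
```

>>> carry_out(xyz=[[0,0,-0.1],[0,0,-0.3],[0,0,-0.7],[0,0,-0.9],[0,0,-0.9]], rot=[[0,0,0],[0,0,0],[0,0,0],[0,0,0],[0,0,0]])

```text
time: 68.55
tcp_pos: [0.7102, -0.0223, 0.2212]
orientation: [-0.07, 0.998, 0.001, 0.0]
wrist_force: [-0.1, -0.3, -0.0]
opening: 0.601
finger_force: 0.0
```

```bash
python3 - <<'E'
from plan import *
st()
plan([((.55,-.13,.25),43,0),((.379,-.2485,.22),-11,0)])
E
```

```text
t 68.55 tcp [ 0.7102 -0.0223  0.2212] yaz 98.1 toolz [ 0.001  0.001 -1.   ] j [-0.14  0.42  1.28  0.    1.44 -1.85] F [-0.1 -0.3 -0. ] op 52.3 ff 0.0
"xyz":[[0.36,-0.18,-0.06],[0.35,-0.2,-0.06],[0.33,-0.23,-0.06],[0.31,-0.26,-0.06],[0.29,-0.28,-0.06]] "rot":[[0,0,0.92],[0,0,0.92],[0,0,0.92],[0,0,0.92],[0,0,0.92]]
"xyz":[[0.26,-0.3,-0.06],[0.24,-0.32,-0.06],[0.21,-0.34,-0.06],[0.19,-0.36,-0.06],[0.16,-0.37,-0.06]] "rot":[[0,0,0.92],[0,0,0.92],[0,0,0.92],[0,0,0.91],[0.01,0,0.92]]
"xyz":[[0.12,-0.38,-0.06],[0.09,-0.39,-0.06],[0.06,-0.43,0.06],[0.03,-0.43,0.06],[-0.01,-0.43,0.06]] "rot":[[0,0,0.91],[0.01,0,0.92],[0,0,0.9],[0,0,0.9],[0,0,0.9]]
"xyz":[[-0.04,-0.43,0.06],[-0.07,-0.43,0.06],[-0.11,-0.42,0.06],[-0.14,-0.41,0.06],[-0.17,-0.4,0.07]] "rot":[[0,0,0.9],[0,0,0.9],[0,0,0.9],[0,0,0.9],[0,0,0.9]]
"xyz":[[-0.2,-0.39,0.06],[-0.23,-0.37,0.07],[-0.26,-0.35,0.06],[-0.28,-0.32,0.07]] "rot":[[0,0,0.9],[0,0,0.9],[0,0,0.9],[0,0,0.9]]
```

>>> carry_out(xyz=[[0.36,-0.18,-0.06],[0.35,-0.2,-0.06],[0.33,-0.23,-0.06],[0.31,-0.26,-0.06],[0.29,-0.28,-0.06]], rot=[[0,0,0.92],[0,0,0.92],[0,0,0.92],[0,0,0.92],[0,0,0.92]], fingers=-0.2)

```text
time: 69.05
tcp_pos: [0.6432, -0.0677, 0.2327]
orientation: [0.131, 0.991, 0.001, 0.001]
wrist_force: [-0.6, 0.0, 0.4]
opening: 0.408
finger_force: 0.0
```

>>> carry_out(xyz=[[0.26,-0.3,-0.06],[0.24,-0.32,-0.06],[0.21,-0.34,-0.06],[0.19,-0.36,-0.06],[0.16,-0.37,-0.06]], rot=[[0,0,0.92],[0,0,0.92],[0,0,0.92],[0,0,0.92],[0,0,0.92]])

```text
time: 69.55
tcp_pos: [0.5764, -0.1124, 0.2445]
orientation: [0.326, 0.945, 0.001, 0.001]
wrist_force: [0.2, 0.2, -0.7]
opening: 0.401
finger_force: 0.0
```

>>> carry_out(xyz=[[0.12,-0.38,-0.06],[0.09,-0.39,-0.06],[0.06,-0.43,0.06],[0.03,-0.43,0.06],[-0.01,-0.43,0.06]], rot=[[0,0,0.92],[0,0,0.92],[0,0,0.9],[0,0,0.9],[0,0,0.9]])

```text
time: 70.05
tcp_pos: [0.5075, -0.1601, 0.2419]
orientation: [0.506, 0.863, 0.001, 0.001]
wrist_force: [0.0, -0.4, 0.6]
opening: 0.399
finger_force: 0.0
```

>>> carry_out(xyz=[[-0.04,-0.43,0.06],[-0.07,-0.43,0.06],[-0.11,-0.42,0.06],[-0.14,-0.41,0.06],[-0.17,-0.4,0.07]], rot=[[0,0,0.9],[0,0,0.9],[0,0,0.9],[0,0,0.9],[0,0,0.9]])

```text
time: 70.55
tcp_pos: [0.4361, -0.2095, 0.2293]
orientation: [0.665, 0.747, 0.001, 0.001]
wrist_force: [0.4, 0.2, 0.1]
opening: 0.398
finger_force: 0.0
```

>>> carry_out(xyz=[[-0.2,-0.39,0.06],[-0.23,-0.37,0.07],[-0.26,-0.35,0.06],[-0.28,-0.32,0.07],[0,0,0]], rot=[[0,0,0.9],[0,0,0.9],[0,0,0.9],[0,0,0.9],[0,0,0]])

```text
time: 71.05
tcp_pos: [0.3781, -0.2489, 0.2184]
orientation: [0.773, 0.634, 0.0, 0.0]
wrist_force: [0.8, 0.0, 0.2]
opening: 0.403
finger_force: 0.0
```

```bash
python3 - <<'E'
from plan import *
from look import *
st()
plan([((.379,-.2485,.18),-11,0,.5),((.379,-.2485,.133),-11,0,.4)])
A,D=snap('side','side20');A2,_=snap('top','top20')
P=cloud('side',D);d=P[...,:2]-CO;u=d@CX;z=P[...,2];v=d@CY
m=(abs(v)<.12)&(u<-.2)&(u>-.3)&(z>.13)&(z<.146);print('handle u hist',np.histogram(u[m],np.arange(-.3,-.2,.01)))
r=lambda a,x,y,w,h:cv2.resize(np.ascontiguousarray(a[y:y+h,x:x+w,::-1]),(400,400),interpolation=cv2.INTER_CUBIC)
cv2.imwrite('pics/f1.png',np.hstack([r(A,200,150,160,160),r(A2,290,110,180,180)]))
E
```

```text
t 71.05 tcp [ 0.3781 -0.2489  0.2184] yaz -11.3 toolz [ 0.001  0.    -1.   ] j [-0.76 -0.2   1.96  0.    1.38 -0.56] F [0.8 0.  0.2] op 35.0 ff 0.0
"xyz":[[0.01,0.01,0.48],[0,0.01,0.48],[0,0,0.39],[0,0,0.39],[0,0,0.39]] "rot":[[0.01,0,-0.03],[0,0,-0.03],[0,0,0],[0,0,0],[0,0,0]]
handle u hist (array([ 0, 49, 45, 16, 19, 69, 16, 12, 28]), array([-0.3 , -0.29, -0.28, -0.27, -0.26, -0.25, -0.24, -0.23, -0.22,
       -0.21]))
```

View pics/f1.png

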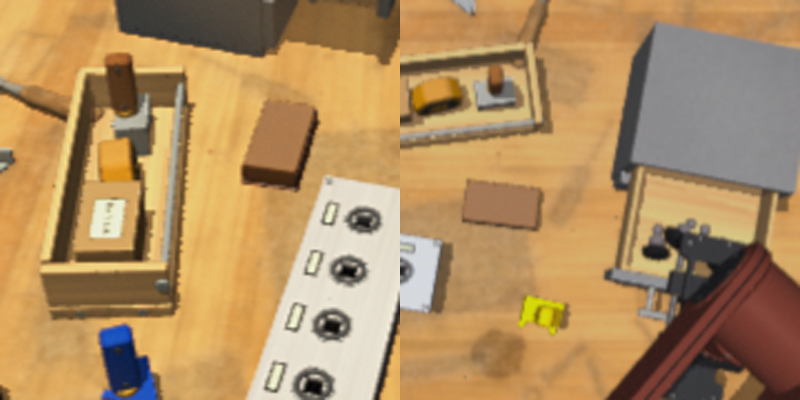

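The puller stands upright behind the rail (left view (120,105)), all four seats are bare and the handle is still at the stop. Take the handle and push.

>>> carry_out(xyz=[[0,0,0.48],[0,0,0.48],[0,0,0.39],[0,0,0.39],[0,0,0.39]], rot=[[0,0,-0.03],[0,0,-0.03],[0,0,0],[0,0,0],[0,0,0]])

```text
time: 71.65
tcp_pos: [0.3802, -0.2476, 0.1323]
orientation: [0.77, 0.638, 0.001, 0.0]
wrist_force: [0.7, 0.5, -0.4]
opening: 0.403
finger_force: 0.0
```

>>> carry_out(xyz=[[0,0,0],[0,0,0],[0,0,0],[0,0,0],[0,0,0]], rot=[[0,0,0],[0,0,0],[0,0,0],[0,0,0],[0,0,0]], fingers=-1, grip_force=25)

```text
time: 72.15
tcp_pos: [0.3797, -0.2483, 0.1334]
orientation: [0.771, 0.637, 0.001, 0.001]
wrist_force: [0.8, 1.2, 4.4]
opening: 0.111
finger_force: 25.0
```

>>> carry_out(xyz=[[0,0.2,0],[0,0.4,0],[0,0.5,0],[0,0.5,0],[0,0.5,0]], rot=[[0,0,0],[0,0,0],[0,0,0],[0,0,0],[0,0,0]])

```text
time: 72.65
tcp_pos: [0.4628, -0.2644, 0.1334]
orientation: [0.771, 0.637, 0.001, 0.001]
wrist_force: [-2.5, -0.3, 5.7]
opening: 0.113
finger_force: 25.0
```

>>> carry_out(xyz=[[0,0.5,0],[0,0.4,0],[0,0.2,0],[0,0.1,0],[0,0,0]], rot=[[0,0,0],[0,0,0],[0,0,0],[0,0,0],[0,0,0]])

```text
time: 73.15
tcp_pos: [0.5099, -0.2736, 0.1335]
orientation: [0.771, 0.637, 0.001, 0.001]
wrist_force: [0.5, -1.2, 5.2]
opening: 0.116
finger_force: 25.0
```

```bash
python3 - <<'E'
from plan import *
st();p=robot.get_state()['tcp_pos'][:2];print((p-CO)@CX,(p-CO)@CY)
E
```

```text
t 73.15 tcp [ 0.5099 -0.2736  0.1335] yaz -10.8 toolz [ 0.003 -0.001 -1.   ] j [-0.63  0.19  1.74  0.    1.21 -0.44] F [ 0.5 -1.2  5.2] op 10.1 ff 25.0
-0.14743744642222537 0.024218716834612512
```

>>> carry_out(xyz=[[0,0.06,0],[0,0.06,0],[0,0.04,0],[0,0.04,0],[0,0,0]], rot=[[0,0,0],[0,0,0],[0,0,0],[0,0,0],[0,0,0]])

```text
time: 73.65
tcp_pos: [0.5169, -0.2749, 0.1334]
orientation: [0.771, 0.637, 0.001, 0.001]
wrist_force: [0.1, -0.6, 6.4]
opening: 0.115
finger_force: 25.0
```

>>> carry_out(xyz=[[0,0.03,0],[0,0.03,0],[0,0,0]], rot=[[0,0,0],[0,0,0],[0,0,0]])

```text
time: 73.95
tcp_pos: [0.5175, -0.2751, 0.1334]
orientation: [0.771, 0.637, -0.0, -0.001]
wrist_force: [-6.9, 0.5, 9.8]
opening: 0.12
finger_force: 25.0
```

```bash
python3 - <<'E'
from plan import *
st();p=robot.get_state()['tcp_pos'][:2];print((p-CO)@CX,(p-CO)@CY)
E
```

```text
t 73.95 tcp [ 0.5175 -0.2751  0.1334] yaz -10.8 toolz [-0.002  0.001 -1.   ] j [-0.62  0.21  1.71 -0.    1.22 -0.43] F [-6.9  0.5  9.8] op 10.5 ff 25.0
-0.13966940252198737 0.024243206839040375
```

>>> carry_out(xyz=[[0,0.03,0],[0,0,0],[0,-0.02,0]], rot=[[0,0,0],[0,0,0],[0,0,0]])

```text
time: 74.25
tcp_pos: [0.5175, -0.2751, 0.1334]
orientation: [0.771, 0.637, -0.001, -0.001]
wrist_force: [-6.6, -0.0, 9.6]
opening: 0.114
finger_force: 25.0
```

>>> carry_out(xyz=[[0,0,0],[0,0,0],[0,0,0],[0,0,-0.3],[0,0,-0.6]], rot=[[0,0,0],[0,0,0],[0,0,0],[0,0,0],[0,0,0]], fingers=-0.2)

```text
time: 74.75
tcp_pos: [0.518, -0.2737, 0.1668]
orientation: [0.771, 0.637, 0.0, -0.003]
wrist_force: [0.6, 0.4, 0.1]
opening: 0.386
finger_force: 0.0
```

>>> carry_out(xyz=[[0,0,-0.8],[0,0,-0.8],[0,-0.5,-0.5],[0,-0.5,0],[0,0,0]], rot=[[0,0,0],[0,0,0],[0,0,0],[0,0,0],[0,0,0]])

```text
time: 75.25
tcp_pos: [0.4793, -0.2673, 0.2542]
orientation: [0.771, 0.637, 0.001, 0.001]
wrist_force: [-0.6, -0.3, -0.7]
opening: 0.401
finger_force: 0.0
```

```bash
python3 - <<'E'
from plan import *
from look import *
st()
for n in('top','side'):
    A,D=snap(n,n+'30');P=cloud(n,D);d=P[...,:2]-CO;u=d@CX;z=P[...,2];v=d@CY
    m=(abs(v)<.12)&(u<-.07)&(u>-.13)&(z>.155)&(z<.169);print(n,'board',m.sum(),np.percentile(u[m],[5,50,95]).round(4) if m.any() else '')
    m=(v<-.0)&(v>-.05)&(u<-.12)&(u>-.2)&(z>.13)&(z<.147);print('handle',np.histogram(u[m],np.arange(-.2,-.119,.01))[0])
E
```

```text
t 75.25 tcp [ 0.4793 -0.2673  0.2542] yaz -10.8 toolz [ 0.002 -0.    -1.   ] j [-0.65  0.02  1.69  0.    1.43 -0.46] F [-0.6 -0.3 -0.7] op 34.9 ff 0.0
top board 177 [-0.1044 -0.0967 -0.0893]
handle [0 0 0 0 0 0 0 0]
side board 300 [-0.1033 -0.0959 -0.0823]
handle [ 0  0  0  0  0 14 18  9]
```

View pics/side30.png

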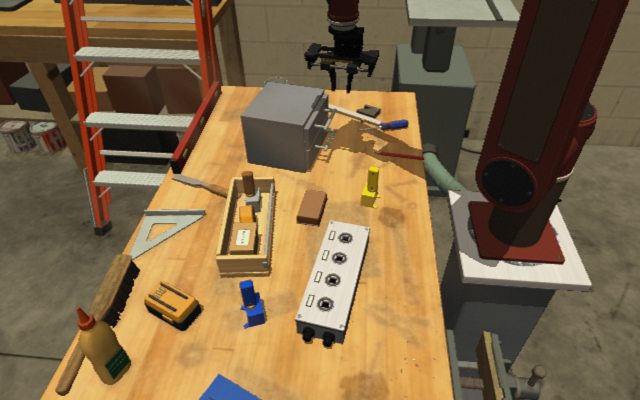

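The drawer is shut (325,125), the puller stands in the rack (250,190), the station is bare (345,238 to 325,304) and the arm is clear.

```bash
python3 -c "
from plant import robot
print(robot.job_done())"
```

```text
the job is handed in; nothing more can be done
None
```

All four heads are in the top drawer, the puller is back upright behind the rack's rail, the drawer is shut, and I handed the job in at about 75 s; the verdict was not shown.

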